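# Bolt the carving-tool chest shut against its seal

## Task

Lock up the plywood tool chest: its lid rides up on a new rubber seal, so press the lid down with the bolt's handle and hold it down while you slide the barrel bolt across through the keeper. Push it on until it meets its stop, ease it back to the notch just short of there, turn the handle fully down into the notch and let go. Feel your way: do not lean on the lid once it is down, do not ram the bolt or force the handle, and leave the tools and carvings where they are.

Things in the scene. Friction and masses are not known exactly. Their poses are not given: they have to be found in the camera images.
- chest: The fixed plywood chest, 300 x 440 x 142 mm high, with corner irons; origin at the centre of its underside, on the bench. Lid on its -y part, fixed deck on its +y part; the bolt runs along its +y in the middle of its width.
- strip: Wooden packing strip, 56 x 177 x 18 mm, on the lid, carrying the bolt. Origin: on the rod's axis (30 mm above the lid's top), 202 mm from the lid's hinge. The steel barrel is screwed on by eye: where its notch and stop lie along y differs by up to 14 mm either way from chest to chest (see the slide). +y: the way the bolt slides to lock; +x: the side the handle turns down to. Tips with the lid.
- knob (a point): Centre of the steel ball, 22 mm in diameter, at the end of the bolt's handle, 48 mm from the rod's axis on an 8 mm stem. Pinched from above by two fingers along the slide direction it can be pressed, slid, and swung over in an arc while it pivots between the fingers.
- bolt_slide (a joint): How far the bolt has slid towards the keeper (m); starts at 0 to 0.012. The rod's round nose meets the keeper at about 0.02 and is blocked there while the lid stands up. The middle of the notch is somewhere between 0.043 and 0.071; the stop (the stem meets a saddle) is always 0.008 beyond it. The stem fits the notch within 1.5 mm of its middle. Friction about 3 N, more in the keeper.
- bolt_handle (a joint): Angle of the handle about the rod (rad): 0 upright, growing as it turns down towards the strip's +x; 1.36 at the bottom of the notch. Starts at 0 to 0.3 and stays where it is left; turning takes 1 to 3 N at the ball. The barrel's wall blocks it at about 0.5 unless it is at the notch. Walls and saddles are 30 mm wide over all and end 12 mm above the rod's axis.
- lid (a joint): Angle of the 300 x 258 mm lid (rad): 0 down on the rim; it starts on a springy rubber seal at 0.028 to 0.042, free edge 7 to 11 mm up. Hinged 202 mm from the strip's origin, on its -y side. Pressing straight down on the handle shuts it: about 12 to 20 N reaches the rim (less as the bolt goes across), then it is hard. With the bolt through the keeper it stays at about 0.011.
- keeper: Steel keeper loop on the chest's fixed deck, 52 x 22 mm foot; opening 19 mm wide, 16 mm deep along y, top bar 8.5 to 12.5 mm above the origin (the rod is 14 mm thick). Origin: centre of the loop, on the rod's axis when the lid is fully down, 82 mm along +y from the strip's origin. Axes parallel to the chest's.
- rim: Wooden cross wall of the chest under the lid's free edge, 276 x 12 mm, on which the shut lid bears; origin at the middle of its top, 42 mm below the rod's axis with the lid down.
- palm_gouge: Bystander: short gouge with a wooden handle, 130 mm long, lying on the chest's deck; origin under its ferrule.
- little_head: Bystander: small carved wooden head, 47 mm high, on the chest's deck; origin under its centre.
- big_head: Bystander: carved wooden head with a hat, 165 mm high, on the bench; origin under its centre.
- mallet: Bystander: round wooden carving mallet standing on its head, 84 mm wide, 207 mm high; origin under its centre.
- stone: Bystander: grey sharpening stone, 160 x 55 x 22 mm, lying on the bench; origin under its centre.
- oil: Bystander: amber bottle of honing oil, 52 mm wide, 130 mm high; origin under its centre.
- long_gouge: Bystander: long gouge lying on the bench, 230 mm; origin under its ferrule.

How it is judged:
By the outcome, as a careful person would: the job done as asked, in the order asked, and still so for the second after the job is handed in, with the robot touching nothing.
It also fails if it takes over 64 s, if anything falls off the work surface, if the arm or the gripper's body presses on something with over 40 N, if the wrist force passes 120 N, or if a joint passes its speed limit or range.

## Robot

A 6-joint arm with a two-finger parallel gripper is mounted at the origin on the work surface. World frame = base frame: x ahead of the robot, y to its left, z up, the work surface at z = 0. Lengths are in m, angles in rad, forces in N, time in s.
With the tool pointing down it reaches from about 0.25 to 0.725 m from the base axis. Payload 4 kg.
Tool frame: the origin (TCP) lies on the centre line of the jaws, within the pads' length; the fingertips stand 17 mm ahead of it and the grasp point (between the pads) lies 2 mm behind it; z points along the fingers, y is the line along which they close (so a half turn about z gives the same grasp; the last joint's range is limited). The gripper opens to 85 mm and grips with 20 to 120 N. Pads are 22 mm wide; open, the fingers measure 114 mm over their backs; the gripper's body (76 mm by 85 mm) begins 54 mm behind the grasp point. The pads swing forward as they close: fully open they stand 13 mm farther back than shut.
Start: joints at [-1.133, 0.241, 0.005, 1.335, 0, 1.571], TCP at [0.212, -0.453, 0.248] pointing down, gripper open.
Joint ranges: [-2.72, 2.72], [-1.05, 1.87], [-1.09, 1.28], [-1.99, 2.15], [-1.42, 1.44], [-3.14, 3.14]. Speed limits (rad/s): [2.79, 2.79, 3.14, 3.14, 3.14, 3.14].

## Interface

Orientations are given as a unit quaternion [x, y, z, w].
In Python, from workcell import bot, camera, get_calibration gives the robot as it stands.
- The arm moves only by the tool apply_moves, never from a script. Its argument "steps" is a list of rows, each a list of 3 entries, a list of its own where there are three numbers: the shift along the tool's x, y, z as a fraction of full scale, then the turn, a rotation vector about the tool's x, y, z as a fraction of full scale, then the opening, from 0 (shut) to 1 (fully open). A call has exactly 8 rows; each row shifts and turns the commanded pose from where the row before left it, along the tool's axes as they then stand; what a row does not reach is not made up. Full scale, the value 1, is 20 cm for a shift and pi rad for a turn. A row lasts 1/12 s, in which the tool goes at most 41.7 mm and 7.16 degrees, less where a joint would pass 70% of its speed; a pose out of reach is approached as far as the arm can. A call with a number of a shift or a turn outside -1 to 1 is refused whole. A call with a gripper value outside its range is refused whole. The fingers move at their own pace and stop on an object; the grip force is fixed at half the most. Time passes only in rows, so rows that do not move let the fingers close, or fill a call up. It gives the time, the measured TCP pose, the force, the opening and the grip force at its end, in the units of the state.
- bot.get_obs(): the state, without advancing time (a new reading comes with each control period).
- camera(name): name is "side" or "top" or "wrist"; returns (picture, depth): 384x512x3 uint8, red, green, blue; 384x512 float32, m along the optical axis (not along the pixel's ray), 0 where there is no reading.
- get_calibration(name): a dict with "fov_y" (degrees; the focal length in pixels is half the picture's height over the tangent of half this angle, whatever the lens; pixels are square), "cx", "cy" (the principal point, pixels), "rvec" (rotation vector, rad) and "tvec" (3), from world to camera coordinates, as OpenCV has them. Camera axes: x right, y down, z forward; pixel columns grow to the right and rows downward; lengths in m; the calibration is good to about 2 mm. The wrist camera is an equidistant fisheye: a pixel r from the principal point sees the ray r / f radians off the axis. A picture is of the moment at which its call begins: read the wrist's pose just before it. get_calibration takes no time and is no camera call; for the wrist camera it gives the pose at the moment of the call.
- bot.job_done(): hands the job in; it is judged then, once.
The state is a dict: "clock": time; "joint_pos": joint angles; "joint_vel": joint speeds; "tau": joint torques, N m; "eef_pos": TCP position; "tool_rot": TCP orientation; "ft_force": force on the tool from outside, world axes, zero at the start; "ft_torque": the same for the moment, N m; "grip_width": finger opening in m; "grasp_force": force on a finger pad.
Only numpy, scipy, OpenCV 4.12 (cv2) and the standard library are available. Lean on these libraries where they do the work, as an engineer would, in place of code of your own. Each camera call takes 0.05 s, during which the arm holds its last target. There are 200 camera calls.

## Working session

There is one attempt and no reset: what is moved stays moved. The work goes in short steps, Python scripts to look and compute and a tool call to move; the robot and the scene stay as the last step left them, time stands still between calls to the robot, and variables do not carry over. Pictures are saved under pics/ and viewed, at most 10 in all, crops included, and the job is handed in when it is done.

Besides the shell and the picture viewer there is one more tool, called after "Request:" as name(argument=value, ...), one argument or row to a line, values as JSON. apply_moves: Moves the arm, as the interface text tells. Its arguments: {"type":"object","properties":{"steps":{"type":"array"}},"required":["steps"]}

```bash
ls; mkdir -p pics
cat > h.py <<'E'
import numpy as np, cv2
from workcell import bot, camera, get_calibration
def cal(n):
    c=get_calibration(n); R=cv2.Rodrigues(np.array(c['rvec'],float))[0]; t=np.array(c['tvec'],float).ravel()
    return c,R,t,192/np.tan(np.radians(c['fov_y'])/2)
def world(n,u,v,d,C=None):
    c,R,t,f=C or cal(n); p=np.array([(u-c['cx'])/f*d,(v-c['cy'])/f*d,d]); return R.T@(p-t)
def ray(n,u,v,C=None):
    c,R,t,f=C or cal(n); a=np.array([u-c['cx'],v-c['cy']])/f
    if n=='wrist':
        r=np.linalg.norm(a)+1e-12; d=np.array([*(a/r*np.sin(r)),np.cos(r)])
    else: d=np.array([*a,1.])
    return -R.T@t, R.T@(d/np.linalg.norm(d))
def plane(n,u,v,z,C=None):
    o,d=ray(n,u,v,C); return o+d*(z-o[2])/d[2]
def tri(r1,r2):
    (a,d),(b,e)=r1,r2; s=np.linalg.lstsq(np.c_[d,-e],b-a,rcond=None)[0]; p,q=a+s[0]*d,b+s[1]*e
    return (p+q)/2,np.linalg.norm(p-q)
E
python3 - <<'E'
from h import *
np.set_printoptions(precision=4,suppress=True)
for n in ('top','side','wrist'):
    C=cal(n); im,d=camera(n); cv2.imwrite(f'pics/{n}0.png',cv2.cvtColor(im,cv2.COLOR_RGB2BGR)); np.save(f'{n}0.npy',d)
    print(n,C[0],-C[1].T@C[2])
o=bot.get_obs(); print(o)
a=cv2.imread('pics/top0.png');b=cv2.imread('pics/side0.png')
E
```

```text
pics
top {'fov_y': 48.41170033684451, 'cx': 251.67121448808285, 'cy': 195.3810103399403, 'rvec': array([ 2.1467, -2.1674,  0.0993]), 'tvec': array([0.0362, 0.5366, 1.5231])} [0.3675 0.0051 1.5729]
side {'fov_y': 51.69471798940701, 'cx': 252.7494498941256, 'cy': 186.9744356786641, 'rvec': array([ 0.4557, -2.7034,  1.1975]), 'tvec': array([0.47  , 0.2273, 1.1213])} [0.2043 0.7934 0.9266]
wrist {'fov_y': 65.70646984690485, 'cx': 255.86770464472244, 'cy': 190.94138217528527, 'rvec': array([-2.4068,  1.531 ,  0.2575]), 'tvec': array([-0.4991, -0.041 ,  0.3818])} [ 0.2888 -0.4167  0.3735]
{'clock': 0.15, 'joint_pos': array([-1.133 ,  0.2413,  0.004 ,  1.3352,  0.    ,  1.5708]), 'joint_vel': array([-0.001 , -0.0015,  0.005 , -0.0002, -0.0005, -0.0005]), 'tau': array([ -0.0001, -37.2635,  25.2638,   0.0124,   0.    ,  -0.    ]), 'eef_pos': array([ 0.2118, -0.4524,  0.2476]), 'tool_rot': array([ 0.9761,  0.2172, -0.0002, -0.0008]), 'ft_force': array([-0.8734,  0.221 ,  0.3761]), 'ft_torque': array([ 0.0048,  0.0076, -0.0241]), 'grasp_force': 0.0, 'grip_width': 0.08511768694434468}
```

View pics/top0.png

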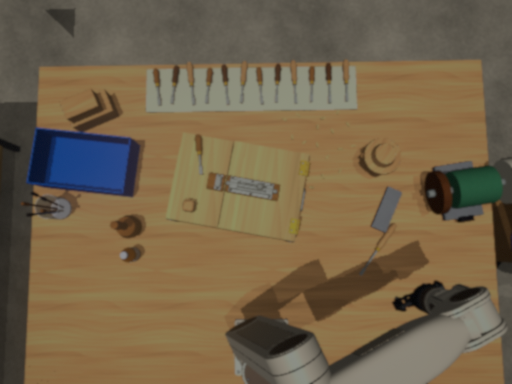

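View pics/side0.png

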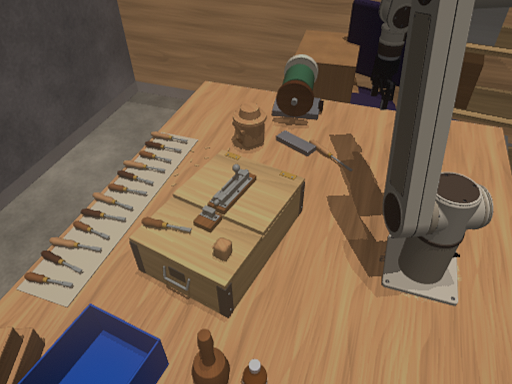

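The top view shows the chest at about (240,188) with its lid to the right (world -y) and the bolt strip from (208,180) to (280,190). The side view shows the handle's ball at about (237,169) and the keeper at about (207,215). Next I'll zoom in on both.

Run:
```python
from h import *
np.set_printoptions(precision=4,suppress=True)
a=cv2.imread('pics/top0.png');b=cv2.imread('pics/side0.png')
A=cv2.resize(a[165:210,200:290],None,fx=8,fy=8,interpolation=cv2.INTER_CUBIC)[:, :720]
B=cv2.resize(b[155:235,185:275],None,fx=7,fy=7,interpolation=cv2.INTER_CUBIC)
cv2.imwrite('pics/topz.png',A);cv2.imwrite('pics/sidez.png',B[:560])
C=cal('top')
for u,v in [(185,134),(311,155),(295,240),(167,218)]: print(plane('top',u,v,.142,C))
```

```text
[0.739  0.2563 0.142 ]
[ 0.6604 -0.1736  0.142 ]
[ 0.3737 -0.1137  0.142 ]
[0.451  0.3146 0.142 ]
```

View pics/topz.png

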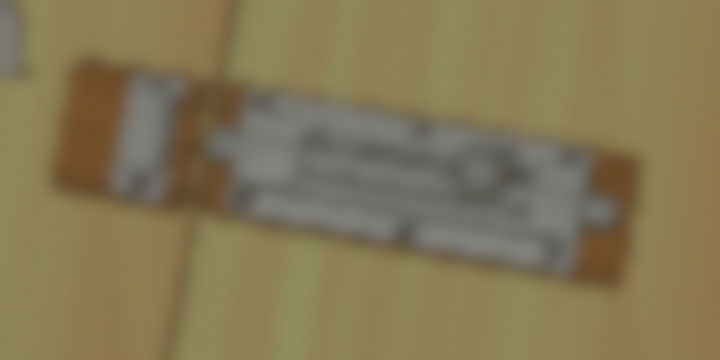

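View pics/sidez.png

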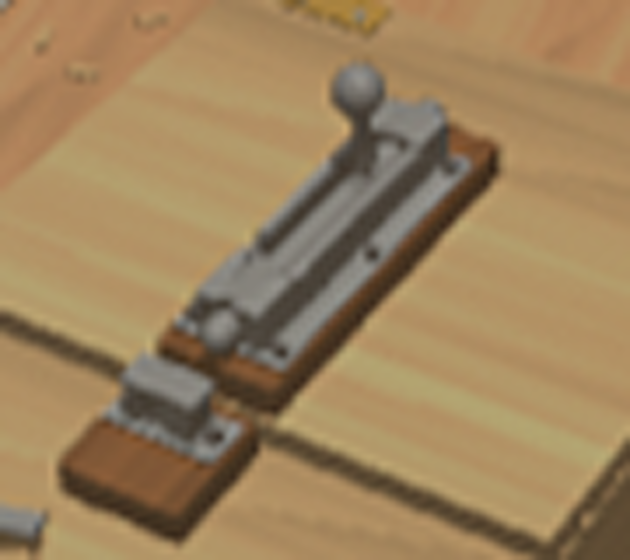

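The ball is at about (260,186.5) in the top view and (236,168) in the side view. The keeper bar is at (219,182.5) and (209,210). The handle stands near upright, and its slot opens on the +x side.

Run:
```python
from h import *
np.set_printoptions(precision=4,suppress=True)
T,S=cal('top'),cal('side')
f=lambda a,b:tri(ray('top',*a,T),ray('side',*b,S))
print('ball',f((260,186.5),(236.1,167.9)))
print('keeper',f((218.75,182.5),(209,210)))
print('nose',f((200+220/8,165+142/8),(185+222/7,155+325/7)), 'tail', plane('top',200+600/8,165+210/8,.18))
print('noseplane',plane('top',200+220/8,165+142/8,.18))
from scipy.spatial.transform import Rotation as Ro
print(Ro.from_quat(bot.get_obs()['tool_rot']).as_matrix())
```

```text
ball (array([0.5442, 0.0011, 0.2224]), np.float64(0.0005159598979529994))
keeper (array([0.5673, 0.1378, 0.1781]), np.float64(0.005740922459188492))
nose (array([0.5618, 0.1072, 0.1838]), np.float64(0.0016585298532454283)) tail [ 0.5332 -0.0482  0.18  ]
noseplane [0.5631 0.1078 0.18  ]
[[ 0.9057  0.4239 -0.0007]
 [ 0.4239 -0.9057  0.0015]
 [ 0.     -0.0016 -1.    ]]
```

Request:
apply_moves(
  steps=[
    [[0, 0, -0.05], [0, 0, 0.0248], 0.6],
    [[0, 0, -0.05], [0, 0, 0.0248], 0.6],
    [[0, 0, -0.05], [0, 0, 0.0248], 0.6],
    [[0, 0, -0.05], [0, 0, 0.0248], 0.6],
    [[0, 0, -0.05], [0, 0, 0.0248], 0.6],
    [[0, 0, -0.05], [0, 0, 0.0248], 0.6],
    [[0, 0, -0.05], [0, 0, 0.0248], 0.6],
    [[0, 0, -0.05], [0, 0, 0.0248], 0.6],
  ],
)

```text
clock: 0.82
eef_pos: [0.2119, -0.4526, 0.3284]
tool_rot: [0.996, -0.095, -0.0, -0.0]
ft_force: [-0.2, 0.1, 0.5]
grip_width: 0.0515
grasp_force: 0.0
```

Request:
apply_moves(
  steps=[
    [[0.0474, -0.171, 0], [0, 0, 0], 0.6],
    [[0.0474, -0.171, 0], [0, 0, 0], 0.6],
    [[0.0474, -0.171, 0], [0, 0, 0], 0.6],
    [[0.0474, -0.171, 0], [0, 0, 0], 0.6],
    [[0.0474, -0.171, 0], [0, 0, 0], 0.6],
    [[0.0474, -0.171, 0], [0, 0, 0], 0.6],
    [[0.0474, -0.171, 0], [0, 0, 0], 0.6],
    [[0.0474, -0.171, 0], [0, 0, 0], 0.6],
  ],
)

```text
clock: 1.48
eef_pos: [0.3372, -0.1963, 0.3282]
tool_rot: [0.996, -0.093, -0.0, -0.0]
ft_force: [0.5, -0.1, -0.1]
grip_width: 0.051
grasp_force: 0.0
```

Request:
apply_moves(
  steps=[
    [[0.0474, -0.171, 0], [0, 0, 0], 0.6],
    [[0.0474, -0.171, 0], [0, 0, 0], 0.6],
    [[0.0474, -0.171, 0], [0, 0, 0], 0.6],
    [[0.0474, -0.171, 0], [0, 0, 0], 0.6],
    [[0.0474, -0.171, 0], [0, 0, 0], 0.6],
    [[0.0474, -0.171, 0], [0, 0, 0], 0.6],
    [[0.0474, -0.171, 0], [0, 0, 0], 0.6],
    [[0.0474, -0.171, 0], [0, 0, 0], 0.6],
  ],
)

```text
clock: 2.15
eef_pos: [0.4475, -0.0213, 0.3316]
tool_rot: [0.998, -0.044, 0.001, -0.033]
ft_force: [-0.3, -1.3, 1.1]
grip_width: 0.0511
grasp_force: 0.0
```

Run:
```python
from h import *
import pickle
C=cal('wrist'); im,d=camera('wrist'); pickle.dump(C,open('w1.pkl','wb')); np.save('w1.npy',d)
cv2.imwrite('pics/w1.png',cv2.cvtColor(im,cv2.COLOR_RGB2BGR))
o=bot.get_obs(); print(o['eef_pos'],o['joint_pos'],o['ft_force'],o['clock'])
```

```text
[ 0.4494501  -0.01992591  0.3315459 ] [-0.08723486  0.11805622  0.0675452   1.52010353  0.06744332  3.14096675] [2.80598638 0.89360781 0.01240317] 2.2
```

View pics/w1.png

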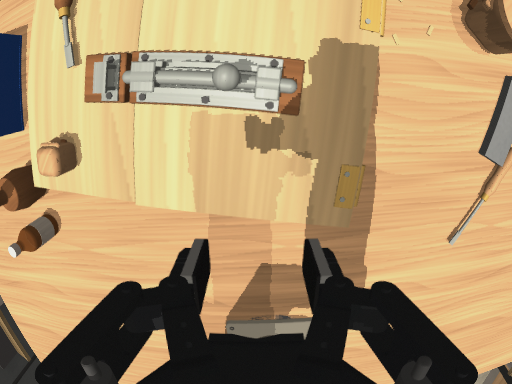

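The wrist view shows the ball at (227,76), the front saddle at (140,75), the rear saddle at (265,80) and the keeper at (108,78). Joint 6 is at its range end, so I'll take the half-turn grasp instead.

Request:
apply_moves(
  steps=[
    [[0, 0, 0], [0, 0, -0.0303], 0.6],
    [[0, 0, 0], [0, 0, -0.0303], 0.6],
    [[0, 0, 0], [0, 0, -0.0303], 0.6],
    [[0, 0, 0], [0, 0, -0.0303], 0.6],
    [[0, 0, 0], [0, 0, -0.0303], 0.6],
    [[0, 0, 0], [0, 0, -0.0303], 0.6],
    [[0, 0, 0], [0, 0, -0.0303], 0.6],
    [[0, 0, 0], [0, 0, -0.0303], 0.6],
  ],
)

```text
clock: 2.87
eef_pos: [0.4467, -0.0227, 0.3316]
tool_rot: [0.943, 0.331, 0.013, -0.029]
ft_force: [0.3, -1.4, 0.2]
grip_width: 0.0511
grasp_force: 0.0
```

Request:
apply_moves(
  steps=[
    [[0, 0, 0], [0, 0, -0.0303], 0.6],
    [[0, 0, 0], [0, 0, -0.0303], 0.6],
    [[0, 0, 0], [0, 0, -0.0303], 0.6],
    [[0, 0, 0], [0, 0, -0.0303], 0.6],
    [[0, 0, 0], [0, 0, -0.0303], 0.6],
    [[0, 0, 0], [0, 0, -0.0303], 0.6],
    [[0, 0, 0], [0, 0, -0.0303], 0.6],
    [[0, 0, 0], [0, 0, -0.0303], 0.6],
  ],
)

```text
clock: 3.53
eef_pos: [0.4467, -0.0227, 0.3316]
tool_rot: [0.753, 0.658, 0.023, -0.023]
ft_force: [0.3, 0.5, 0.2]
grip_width: 0.0512
grasp_force: 0.0
```

Request:
apply_moves(
  steps=[
    [[0, 0, 0], [0, 0, -0.0303], 0.6],
    [[0, 0, 0], [0, 0, -0.0303], 0.6],
    [[0, 0, 0], [0, 0, -0.0303], 0.6],
    [[0, 0, 0], [0, 0, -0.0303], 0.6],
    [[0, 0, 0], [0, 0, -0.0303], 0.6],
    [[0, 0, 0], [0, 0, -0.0303], 0.6],
    [[0, 0, 0], [0, 0, -0.0303], 0.6],
    [[0, 0, 0], [0, 0, -0.0303], 0.6],
  ],
)

```text
clock: 4.2
eef_pos: [0.4467, -0.0227, 0.3316]
tool_rot: [0.454, 0.89, 0.03, -0.013]
ft_force: [-0.1, 0.1, 0.3]
grip_width: 0.0514
grasp_force: 0.0
```

Request:
apply_moves(
  steps=[
    [[0, 0, 0], [0, 0, -0.0303], 0.6],
    [[0, 0, 0], [0, 0, -0.0303], 0.6],
    [[0, 0, 0], [0, 0, -0.0303], 0.6],
    [[0, 0, 0], [0, 0, -0.0303], 0.6],
    [[0, 0, 0], [0, 0, -0.0303], 0.6],
    [[0, 0, 0], [0, 0, -0.0303], 0.6],
    [[0, 0, 0], [0, 0, -0.0303], 0.6],
    [[0, 0, 0], [0, 0, -0.0303], 0.6],
  ],
)

```text
clock: 4.87
eef_pos: [0.4467, -0.0226, 0.3316]
tool_rot: [0.091, 0.995, 0.032, -0.001]
ft_force: [-0.6, 0.7, -0.6]
grip_width: 0.0511
grasp_force: 0.0
```

```bash
cat >> h.py <<'E'
import pickle
from scipy.spatial.transform import Rotation as Ro
def wr(n,u,v):  # ray from saved wrist view
    return ray('wrist',u,v,pickle.load(open(n,'rb')))
def goto(p,yaw):
    "shift (fs units, current tool axes) and turn (fs) to the vertical pose"
    o=bot.get_obs(); R=Ro.from_quat(o['tool_rot']); c,s=np.cos(yaw),np.sin(yaw)
    G=Ro.from_matrix(np.array([[c,s,0],[s,-c,0],[0,0,-1.]]))
    dp=np.array(p)-o['eef_pos']; r=(R.inv()*G).as_rotvec()
    print('eef',o['eef_pos'],'shift now-axes',R.inv().apply(dp)/.2,'goal-axes',G.inv().apply(dp)/.2,'turn',r/np.pi,'F',o['ft_force'],o['clock'])
E
python3 - <<'E'
from h import *
np.set_printoptions(precision=4,suppress=True)
T,S=cal('top'),cal('side')
b=wr('w1.pkl',227,76)
print('ball tw',tri(ray('top',260,186.5,T),b),'sw',tri(ray('side',236.1,167.9,S),b))
P=lambda u,v,z:plane('wrist',u,v,z,pickle.load(open('w1.pkl','rb')))
n,t,k=P(127,76,.18),P(291,86,.178),P(108,77,.18)
print(n,t,k,'yaw',-np.arctan2(*(n-t)[:2]), 'strip edges',[-np.arctan2(*(P(132,y1,.165)-P(302,y2,.165))[:2]) for y1,y2 in ((51,61),(103,115))])
goto((.5442,.0011,.33),np.pi-.185)
E
```

```text
ball tw (array([0.5474, 0.0015, 0.2085]), np.float64(0.003452550483084648)) sw (array([ 0.5467, -0.0002,  0.2209]), np.float64(0.0030520084197620746))
[0.5674 0.108  0.18  ] [ 0.5365 -0.0512  0.178 ] [0.5711 0.1308 0.18  ] yaw -0.1919753922917961 strip edges [np.float64(-0.1984050435555197), np.float64(-0.18062787253861234)]
eef [ 0.4467 -0.0226  0.3316] shift now-axes [-0.4579  0.2041  0.0178] goal-axes [-0.4572  0.2063  0.008 ] turn [ 0.0203 -0.0023  0.001 ] F [-0.5901  0.6544 -0.5739] 4.8667
```

Request:
apply_moves(
  steps=[
    [[-0.0572, 0.0256, 0.001], [0.0026, -0.0003, 0.0003], 0.6],
    [[-0.0572, 0.0256, 0.001], [0.0026, -0.0003, 0.0003], 0.6],
    [[-0.0572, 0.0256, 0.001], [0.0026, -0.0003, 0.0003], 0.6],
    [[-0.0572, 0.0256, 0.001], [0.0026, -0.0003, 0.0003], 0.6],
    [[-0.0572, 0.0256, 0.001], [0.0026, -0.0003, 0.0003], 0.6],
    [[-0.0572, 0.0256, 0.001], [0.0026, -0.0003, 0.0003], 0.6],
    [[-0.0572, 0.0256, 0.001], [0.0026, -0.0003, 0.0003], 0.6],
    [[-0.0572, 0.0256, 0.001], [0, 0, 0], 0.6],
  ],
)

```text
clock: 5.53
eef_pos: [0.5449, 0.0008, 0.3309]
tool_rot: [0.096, 0.995, 0.003, -0.0]
ft_force: [-0.4, -0.7, 0.2]
grip_width: 0.0509
grasp_force: 0.0
```

Request:
apply_moves(
  steps=[
    [[0, 0, 0.05], [0, 0, 0], 0.6],
    [[0, 0, 0.05], [0, 0, 0], 0.6],
    [[0, 0, 0.05], [0, 0, 0], 0.6],
    [[0, 0, 0.05], [0, 0, 0], 0.6],
    [[0, 0, 0.05], [0, 0, 0], 0.6],
    [[0, 0, 0.05], [0, 0, 0], 0.6],
    [[0, 0, 0], [0, 0, 0], 0.6],
    [[0, 0, 0], [0, 0, 0], 0.6],
  ],
)

```text
clock: 6.2
eef_pos: [0.5439, 0.0018, 0.2707]
tool_rot: [0.095, 0.995, 0.003, -0.001]
ft_force: [-0.7, 0.1, 1.0]
grip_width: 0.0507
grasp_force: 0.0
```

Run:
```python
from h import *
np.set_printoptions(precision=4,suppress=True)
C=cal('wrist'); im,d=camera('wrist'); pickle.dump(C,open('w2.pkl','wb'))
im2,_=camera('side')
cv2.imwrite('pics/w2.png',cv2.cvtColor(im,cv2.COLOR_RGB2BGR))
goto((.545,.0005,.221),np.pi-.19); print(bot.get_obs()['joint_pos'])
```

```text
eef [0.5446 0.002  0.2719] shift now-axes [-0.0032 -0.0089  0.2544] goal-axes [-0.0033 -0.0071  0.2545] turn [ 0.0022  0.0001 -0.0002] F [ 0.1984 -0.0592 -0.6479] 6.3
[0.0002 0.3208 0.1747 1.423  0.0068 0.1909]
```

View pics/w2.png

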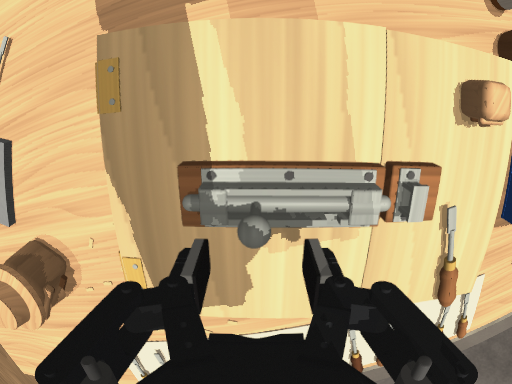

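The ball at (254,232) sits centred between the fingers at about x=256. I'll triangulate it from the two wrist views.

Run:
```python
from h import *
np.set_printoptions(precision=4,suppress=True)
print(tri(wr('w1.pkl',227,76),wr('w2.pkl',254,232)), tri(ray('side',236.1,167.9),wr('w2.pkl',254,232)))
P=lambda u,v,z:plane('wrist',u,v,z,pickle.load(open('w2.pkl','rb')))
print('ball@.222',P(254,232,.222),P(254,232,.226),'nose,tail',P(386,203,.18),P(190,203,.178),'keeper',P(413,202,.18))
```

```text
(array([0.5481, 0.0002, 0.2242]), np.float64(0.000983458946449671)) (array([0.5466, 0.0006, 0.2229]), np.float64(0.004395358514948809))
ball@.222 [0.5495 0.0004 0.222 ] [0.5476 0.0007 0.226 ] nose,tail [0.5674 0.1096 0.18  ] [ 0.5364 -0.0493  0.178 ] keeper [0.5721 0.1363 0.18  ]
```

Request:
apply_moves(
  steps=[
    [[-0.007, -0.0025, 0.042], [0.001, 0, 0], 0.6],
    [[-0.007, -0.0025, 0.042], [0.001, 0, 0], 0.6],
    [[0, 0, 0.042], [0, 0, 0], 0.6],
    [[0, 0, 0.042], [0, 0, 0], 0.6],
    [[0, 0, 0.042], [0, 0, 0], 0.6],
    [[0, 0, 0.04], [0, 0, 0], 0.6],
    [[0, 0, 0], [0, 0, 0], 0.6],
    [[0, 0, 0], [0, 0, 0], 0.6],
  ],
)

```text
clock: 6.97
eef_pos: [0.5464, 0.0009, 0.2206]
tool_rot: [0.095, 0.995, 0.0, -0.001]
ft_force: [0.4, -1.0, -0.2]
grip_width: 0.0515
grasp_force: 0.0
```

Request:
apply_moves(
  steps=[
    [[0, 0, 0], [0, 0, 0], 0.4],
    [[0, 0, 0], [0, 0, 0], 0.35],
    [[0, 0, 0], [0, 0, 0], 0.3],
    [[0, 0, 0], [0, 0, 0], 0.25],
    [[0, 0, 0], [0, 0, 0], 0.2],
    [[0, 0, 0], [0, 0, 0], 0],
    [[0, 0, 0], [0, 0, 0], 0],
    [[0, 0, 0], [0, 0, 0], 0],
  ],
)

```text
clock: 7.63
eef_pos: [0.5472, 0.0007, 0.2217]
tool_rot: [0.095, 0.995, 0.0, 0.0]
ft_force: [0.5, -0.9, 0.6]
grip_width: 0.0189
grasp_force: 58.5
```

Run:
```python
from h import *
np.set_printoptions(precision=4,suppress=True)
goto((.547,.0005,.222),np.pi-.19); o=bot.get_obs();print(o['ft_torque'],o['grip_width'],o['grasp_force'])
```

```text
eef [0.5472 0.0007 0.2217] shift now-axes [ 0.0006 -0.0009 -0.0015] goal-axes [ 0.0006 -0.0009 -0.0015] turn [ 0.0001  0.0002 -0.0002] F [ 0.466  -0.8753  0.6455] 7.6333
[-0.3057 -0.0307  0.0066] 0.018874667031141594 58.49441349506378
```

Request:
apply_moves(
  steps=[
    [[0, 0, 0.003], [0, 0, 0], 0],
    [[0, 0, 0.003], [0, 0, 0], 0],
    [[0, 0, 0.003], [0, 0, 0], 0],
    [[0, 0, 0.003], [0, 0, 0], 0],
    [[0, 0, 0.001], [0, 0, 0], 0],
    [[0, 0, 0.001], [0, 0, 0], 0],
    [[0, 0, 0.001], [0, 0, 0], 0],
    [[0, 0, 0], [0, 0, 0], 0],
  ],
)

```text
clock: 8.3
eef_pos: [0.5474, 0.0013, 0.2199]
tool_rot: [0.095, 0.995, 0.001, 0.001]
ft_force: [-1.5, 1.3, 8.3]
grip_width: 0.0188
grasp_force: 59.0
```

Request:
apply_moves(
  steps=[
    [[0, 0, 0.002], [0, 0, 0], 0],
    [[0, 0, 0.002], [0, 0, 0], 0],
    [[0, 0, 0.001], [0, 0, 0], 0],
    [[0, 0, 0.001], [0, 0, 0], 0],
    [[0, 0, 0], [0, 0, 0], 0],
    [[0, 0, 0], [0, 0, 0], 0],
    [[0, 0, 0], [0, 0, 0], 0],
    [[0, 0, 0], [0, 0, 0], 0],
  ],
)

```text
clock: 8.97
eef_pos: [0.5476, 0.0015, 0.2193]
tool_rot: [0.095, 0.996, 0.001, 0.001]
ft_force: [-2.3, 0.2, 11.6]
grip_width: 0.0186
grasp_force: 59.2
```

Request:
apply_moves(
  steps=[
    [[0, 0, 0.002], [0, 0, 0], 0],
    [[0, 0, 0.002], [0, 0, 0], 0],
    [[0, 0, 0.001], [0, 0, 0], 0],
    [[0, 0, 0], [0, 0, 0], 0],
    [[0, 0, 0], [0, 0, 0], 0],
    [[0, 0, 0], [0, 0, 0], 0],
    [[0, 0, 0], [0, 0, 0], 0],
    [[0, 0, 0], [0, 0, 0], 0],
  ],
)

```text
clock: 9.63
eef_pos: [0.5479, 0.0017, 0.2188]
tool_rot: [0.095, 0.996, 0.001, 0.002]
ft_force: [-2.1, 1.8, 13.9]
grip_width: 0.0187
grasp_force: 59.4
```

Request:
apply_moves(
  steps=[
    [[0, 0, 0.002], [0, 0, 0], 0],
    [[0, 0, 0.002], [0, 0, 0], 0],
    [[0, 0, 0.001], [0, 0, 0], 0],
    [[0, 0, 0], [0, 0, 0], 0],
    [[0, 0, 0], [0, 0, 0], 0],
    [[0, 0, 0], [0, 0, 0], 0],
    [[0, 0, 0], [0, 0, 0], 0],
    [[0, 0, 0], [0, 0, 0], 0],
  ],
)

```text
clock: 10.3
eef_pos: [0.5482, 0.0018, 0.2184]
tool_rot: [0.095, 0.996, 0.001, 0.003]
ft_force: [-2.3, 2.0, 14.2]
grip_width: 0.0186
grasp_force: 59.5
```

Request:
apply_moves(
  steps=[
    [[0.001, 0, 0.002], [0, 0, 0], 0],
    [[0.001, 0, 0.002], [0, 0, 0], 0],
    [[0.001, 0, 0.002], [0, 0, 0], 0],
    [[0, 0, 0], [0, 0, 0], 0],
    [[0, 0, 0], [0, 0, 0], 0],
    [[0, 0, 0], [0, 0, 0], 0],
    [[0, 0, 0], [0, 0, 0], 0],
    [[0, 0, 0], [0, 0, 0], 0],
  ],
)

```text
clock: 10.97
eef_pos: [0.5482, 0.002, 0.2178]
tool_rot: [0.095, 0.996, 0.002, 0.003]
ft_force: [-1.7, 2.3, 16.2]
grip_width: 0.0188
grasp_force: 59.7
```

Request:
apply_moves(
  steps=[
    [[0, 0, 0.002], [0, 0, 0], 0],
    [[0, 0, 0.002], [0, 0, 0], 0],
    [[0, 0, 0.001], [0, 0, 0], 0],
    [[0, 0, 0], [0, 0, 0], 0],
    [[0, 0, 0], [0, 0, 0], 0],
    [[0, 0, 0], [0, 0, 0], 0],
    [[0, 0, 0], [0, 0, 0], 0],
    [[0, 0, 0], [0, 0, 0], 0],
  ],
)

```text
clock: 11.63
eef_pos: [0.5485, 0.0021, 0.2174]
tool_rot: [0.095, 0.996, 0.002, 0.004]
ft_force: [-0.8, 3.0, 18.7]
grip_width: 0.0185
grasp_force: 59.8
```

Request:
apply_moves(
  steps=[
    [[0, 0, 0.002], [0, 0, 0], 0],
    [[0, 0, 0.002], [0, 0, 0], 0],
    [[0, 0, 0.001], [0, 0, 0], 0],
    [[0, 0, 0], [0, 0, 0], 0],
    [[0, 0, 0], [0, 0, 0], 0],
    [[0, 0, 0], [0, 0, 0], 0],
    [[0, 0, 0], [0, 0, 0], 0],
    [[0, 0, 0], [0, 0, 0], 0],
  ],
)

```text
clock: 12.3
eef_pos: [0.549, 0.002, 0.2173]
tool_rot: [0.095, 0.996, 0.002, 0.005]
ft_force: [-2.5, 2.2, 21.1]
grip_width: 0.0188
grasp_force: 60.0
```

Run:
```python
from h import *
np.set_printoptions(precision=4,suppress=True)
goto((.547,.0005,.222),np.pi-.19); o=bot.get_obs();print(o['ft_torque'],o['joint_pos'])
im,_=camera('side'); b=cv2.cvtColor(im,cv2.COLOR_RGB2BGR); a=cv2.imread('pics/side0.png')
f=lambda x:cv2.resize(x[150:260,185:310],None,fx=5,fy=5,interpolation=cv2.INTER_CUBIC)[:,:400+0] 
cv2.imwrite('pics/s_cmp.png',np.hstack([f(a),f(b)]))
im,_=camera('wrist'); cv2.imwrite('pics/w3.png',cv2.cvtColor(im,cv2.COLOR_RGB2BGR))
```

```text
eef [0.549  0.002  0.2173] shift now-axes [ 0.008  -0.0093 -0.0236] goal-axes [ 0.0083 -0.0095 -0.0235] turn [0.0014 0.003  0.0002] F [-2.5364  2.2304 21.1268] 12.3
[0.2288 0.4695 0.0315] [0.0024 0.3444 0.0661 1.2824 0.0026 0.1918]
```

View pics/s_cmp.png

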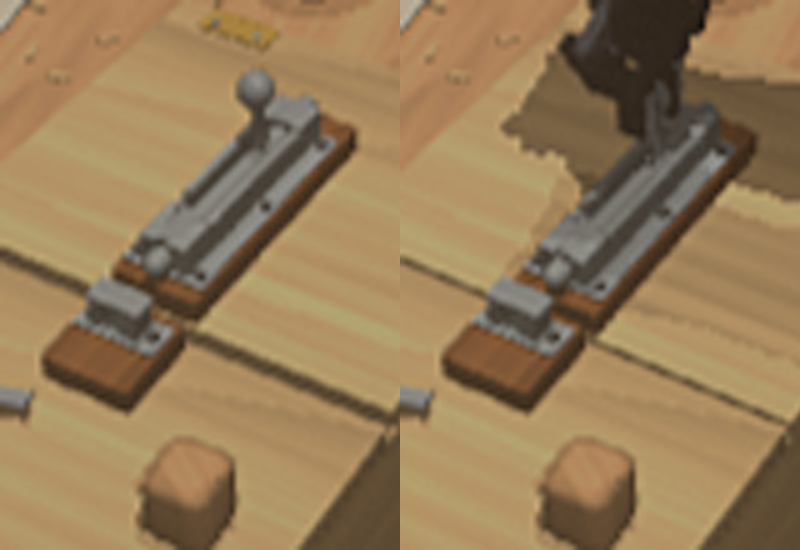

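The gap at the lid's free edge has closed to a thin line (right crop, from (400,262) to (790,425)), and the last press moved only 0.1 mm. The lid is on the rim, so I'll ease off slightly, take out the sideways drift and start to slide.

Request:
apply_moves(
  steps=[
    [[0.003, 0.002, -0.001], [0, 0, 0], 0],
    [[0.003, 0.005, 0], [0, 0, 0], 0],
    [[0.002, 0.005, 0], [0, 0, 0], 0],
    [[0, 0.005, 0], [0, 0, 0], 0],
    [[0, 0.005, 0], [0, 0, 0], 0],
    [[0, 0.005, 0], [0, 0, 0], 0],
    [[0, 0.005, 0], [0, 0, 0], 0],
    [[0, 0.005, 0], [0, 0, 0], 0],
  ],
)

```text
clock: 13.07
eef_pos: [0.5497, 0.0076, 0.2174]
tool_rot: [0.095, 0.995, -0.0, 0.006]
ft_force: [1.1, -2.9, 19.0]
grip_width: 0.0188
grasp_force: 59.8
```

Request:
apply_moves(
  steps=[
    [[0, 0.005, 0], [0, 0, 0], 0],
    [[0, 0.005, 0], [0, 0, 0], 0],
    [[0, 0.005, 0], [0, 0, 0], 0],
    [[0, 0.005, 0], [0, 0, 0], 0],
    [[0, 0.005, 0], [0, 0, 0], 0],
    [[0, 0.005, 0], [0, 0, 0], 0],
    [[0, 0.005, 0], [0, 0, 0], 0],
    [[0, 0, 0], [0, 0, 0], 0],
  ],
)

```text
clock: 13.73
eef_pos: [0.551, 0.0147, 0.2174]
tool_rot: [0.095, 0.995, -0.0, 0.006]
ft_force: [1.9, -2.6, 19.6]
grip_width: 0.0187
grasp_force: 59.8
```

Request:
apply_moves(
  steps=[
    [[0, 0.005, -0.001], [0, 0, 0], 0],
    [[0, 0.005, 0], [0, 0, 0], 0],
    [[0, 0.005, 0], [0, 0, 0], 0],
    [[0, 0.005, 0], [0, 0, 0], 0],
    [[0, 0.005, 0], [0, 0, 0], 0],
    [[0, 0.005, 0], [0, 0, 0], 0],
    [[0, 0.005, 0], [0, 0, 0], 0],
    [[0, 0, 0], [0, 0, 0], 0],
  ],
)

```text
clock: 14.4
eef_pos: [0.5523, 0.0216, 0.2174]
tool_rot: [0.095, 0.995, -0.0, 0.006]
ft_force: [0.7, -2.0, 17.9]
grip_width: 0.0188
grasp_force: 59.8
```

Request:
apply_moves(
  steps=[
    [[0, 0.005, -0.001], [0, 0, 0], 0],
    [[0, 0.005, 0], [0, 0, 0], 0],
    [[0, 0.005, 0], [0, 0, 0], 0],
    [[0, 0.005, 0], [0, 0, 0], 0],
    [[0, 0.005, 0], [0, 0, 0], 0],
    [[0, 0.005, 0], [0, 0, 0], 0],
    [[0, 0.005, 0], [0, 0, 0], 0],
    [[0, 0, 0], [0, 0, 0], 0],
  ],
)

```text
clock: 15.07
eef_pos: [0.5535, 0.0284, 0.2174]
tool_rot: [0.095, 0.995, -0.0, 0.005]
ft_force: [0.0, -2.3, 17.9]
grip_width: 0.0188
grasp_force: 59.7
```

Request:
apply_moves(
  steps=[
    [[0, 0.005, -0.001], [0, 0, 0], 0],
    [[0, 0.005, 0], [0, 0, 0], 0],
    [[0, 0.005, 0], [0, 0, 0], 0],
    [[0, 0.005, 0], [0, 0, 0], 0],
    [[0, 0.005, 0], [0, 0, 0], 0],
    [[0, 0.005, 0], [0, 0, 0], 0],
    [[0, 0.005, 0], [0, 0, 0], 0],
    [[0, 0, 0], [0, 0, 0], 0],
  ],
)

```text
clock: 15.73
eef_pos: [0.5547, 0.0354, 0.2174]
tool_rot: [0.095, 0.995, 0.0, 0.005]
ft_force: [1.4, -2.8, 17.5]
grip_width: 0.019
grasp_force: 59.7
```

Request:
apply_moves(
  steps=[
    [[0, 0.005, -0.001], [0, 0, 0], 0],
    [[0, 0.005, 0], [0, 0, 0], 0],
    [[0, 0.005, 0], [0, 0, 0], 0],
    [[0, 0.005, 0], [0, 0, 0], 0],
    [[0, 0.005, 0], [0, 0, 0], 0],
    [[0, 0, 0], [0, 0, 0], 0],
    [[0, 0, 0], [0, 0, 0], 0],
    [[0, 0, 0], [0, 0, 0], 0],
  ],
)

```text
clock: 16.4
eef_pos: [0.5555, 0.0403, 0.2174]
tool_rot: [0.095, 0.995, 0.0, 0.005]
ft_force: [1.8, -2.9, 17.2]
grip_width: 0.0188
grasp_force: 59.6
```

Request:
apply_moves(
  steps=[
    [[0, 0.005, -0.001], [0, 0, 0], 0],
    [[0, 0.005, -0.001], [0, 0, 0], 0],
    [[0, 0.005, 0], [0, 0, 0], 0],
    [[0, 0.005, 0], [0, 0, 0], 0],
    [[0, 0.005, 0], [0, 0, 0], 0],
    [[0, 0, 0], [0, 0, 0], 0],
    [[0, 0, 0], [0, 0, 0], 0],
    [[0, 0, 0], [0, 0, 0], 0],
  ],
)

```text
clock: 17.07
eef_pos: [0.5562, 0.0452, 0.2175]
tool_rot: [0.095, 0.995, 0.0, 0.005]
ft_force: [0.8, -3.0, 15.6]
grip_width: 0.0185
grasp_force: 59.6
```

Request:
apply_moves(
  steps=[
    [[0, 0.005, -0.001], [0, 0, 0], 0],
    [[0, 0.005, -0.001], [0, 0, 0], 0],
    [[0, 0.005, 0], [0, 0, 0], 0],
    [[0, 0.005, 0], [0, 0, 0], 0],
    [[0, 0.005, 0], [0, 0, 0], 0],
    [[0, 0, 0], [0, 0, 0], 0],
    [[0, 0, 0], [0, 0, 0], 0],
    [[0, 0, 0], [0, 0, 0], 0],
  ],
)

```text
clock: 17.73
eef_pos: [0.557, 0.0501, 0.2175]
tool_rot: [0.095, 0.995, 0.0, 0.004]
ft_force: [1.6, -2.8, 14.0]
grip_width: 0.0186
grasp_force: 59.5
```

Request:
apply_moves(
  steps=[
    [[0, 0.004, 0], [0, 0, 0], 0],
    [[0, 0.004, 0], [0, 0, 0], 0],
    [[0, 0.004, 0], [0, 0, 0], 0],
    [[0, 0.004, 0], [0, 0, 0], 0],
    [[0, 0.004, 0], [0, 0, 0], 0],
    [[0, 0, 0], [0, 0, 0], 0],
    [[0, 0, 0], [0, 0, 0], 0],
    [[0, 0, 0], [0, 0, 0], 0],
  ],
)

```text
clock: 18.4
eef_pos: [0.5577, 0.054, 0.2175]
tool_rot: [0.095, 0.995, 0.0, 0.004]
ft_force: [1.0, -2.9, 14.3]
grip_width: 0.0189
grasp_force: 59.5
```

Request:
apply_moves(
  steps=[
    [[0, 0.004, 0], [0, 0, 0], 0],
    [[0, 0.004, 0], [0, 0, 0], 0],
    [[0, 0.004, 0], [0, 0, 0], 0],
    [[0, 0.004, 0], [0, 0, 0], 0],
    [[0, 0.004, 0], [0, 0, 0], 0],
    [[0, 0, 0], [0, 0, 0], 0],
    [[0, 0, 0], [0, 0, 0], 0],
    [[0, 0, 0], [0, 0, 0], 0],
  ],
)

```text
clock: 19.07
eef_pos: [0.5585, 0.0579, 0.2175]
tool_rot: [0.095, 0.995, 0.0, 0.004]
ft_force: [1.1, -2.9, 14.5]
grip_width: 0.019
grasp_force: 59.5
```

Request:
apply_moves(
  steps=[
    [[0, 0.004, 0], [0, 0, 0], 0],
    [[0, 0.004, 0], [0, 0, 0], 0],
    [[0, 0.004, 0], [0, 0, 0], 0],
    [[0, 0.004, 0], [0, 0, 0], 0],
    [[0, 0, 0], [0, 0, 0], 0],
    [[0, 0, 0], [0, 0, 0], 0],
    [[0, 0, 0], [0, 0, 0], 0],
    [[0, 0, 0], [0, 0, 0], 0],
  ],
)

```text
clock: 19.73
eef_pos: [0.559, 0.0611, 0.2175]
tool_rot: [0.095, 0.995, 0.0, 0.004]
ft_force: [1.5, -2.3, 13.1]
grip_width: 0.0191
grasp_force: 59.5
```

Request:
apply_moves(
  steps=[
    [[0, 0.004, 0], [0, 0, 0], 0],
    [[0, 0.004, 0], [0, 0, 0], 0],
    [[0, 0.004, 0], [0, 0, 0], 0],
    [[0, 0.004, 0], [0, 0, 0], 0],
    [[0, 0, 0], [0, 0, 0], 0],
    [[0, 0, 0], [0, 0, 0], 0],
    [[0, 0, 0], [0, 0, 0], 0],
    [[0, 0, 0], [0, 0, 0], 0],
  ],
)

```text
clock: 20.4
eef_pos: [0.5597, 0.0642, 0.2176]
tool_rot: [0.095, 0.995, 0.0, 0.004]
ft_force: [1.9, -2.6, 14.2]
grip_width: 0.0187
grasp_force: 59.5
```

Request:
apply_moves(
  steps=[
    [[0, 0.004, 0], [0, 0, 0], 0],
    [[0, 0.004, 0], [0, 0, 0], 0],
    [[0, 0.004, 0], [0, 0, 0], 0],
    [[0, 0.004, 0], [0, 0, 0], 0],
    [[0, 0, 0], [0, 0, 0], 0],
    [[0, 0, 0], [0, 0, 0], 0],
    [[0, 0, 0], [0, 0, 0], 0],
    [[0, 0, 0], [0, 0, 0], 0],
  ],
)

```text
clock: 21.07
eef_pos: [0.5603, 0.0674, 0.2175]
tool_rot: [0.095, 0.995, 0.0, 0.004]
ft_force: [2.2, -3.3, 13.4]
grip_width: 0.0191
grasp_force: 59.5
```

Request:
apply_moves(
  steps=[
    [[0, 0.004, 0], [0, 0, 0], 0],
    [[0, 0.004, 0], [0, 0, 0], 0],
    [[0, 0.004, 0], [0, 0, 0], 0],
    [[0, 0.004, 0], [0, 0, 0], 0],
    [[0, 0, 0], [0, 0, 0], 0],
    [[0, 0, 0], [0, 0, 0], 0],
    [[0, 0, 0], [0, 0, 0], 0],
    [[0, 0, 0], [0, 0, 0], 0],
  ],
)

```text
clock: 21.73
eef_pos: [0.5609, 0.0705, 0.2175]
tool_rot: [0.095, 0.995, 0.0, 0.004]
ft_force: [1.1, -2.6, 14.5]
grip_width: 0.0187
grasp_force: 59.5
```

Request:
apply_moves(
  steps=[
    [[0, 0.004, 0], [0, 0, 0], 0],
    [[0, 0.004, 0], [0, 0, 0], 0],
    [[0, 0.004, 0], [0, 0, 0], 0],
    [[0, 0.004, 0], [0, 0, 0], 0],
    [[0, 0, 0], [0, 0, 0], 0],
    [[0, 0, 0], [0, 0, 0], 0],
    [[0, 0, 0], [0, 0, 0], 0],
    [[0, 0, 0], [0, 0, 0], 0],
  ],
)

```text
clock: 22.4
eef_pos: [0.5611, 0.0716, 0.2175]
tool_rot: [0.096, 0.995, -0.002, 0.004]
ft_force: [-0.1, -9.0, 15.4]
grip_width: 0.0188
grasp_force: 59.6
```

Request:
apply_moves(
  steps=[
    [[0, 0.004, 0], [0, 0, 0], 0],
    [[0, 0.004, 0], [0, 0, 0], 0],
    [[0, 0.004, 0], [0, 0, 0], 0],
    [[0, 0, 0], [0, 0, 0], 0],
    [[0, 0, 0], [0, 0, 0], 0],
    [[0, 0, 0], [0, 0, 0], 0],
    [[0, 0, 0], [0, 0, 0], 0],
    [[0, 0, 0], [0, 0, 0], 0],
  ],
)

```text
clock: 23.07
eef_pos: [0.5611, 0.0721, 0.2175]
tool_rot: [0.097, 0.995, -0.004, 0.004]
ft_force: [-0.8, -13.2, 16.6]
grip_width: 0.0186
grasp_force: 59.8
```

The stop is felt (9, then 13 N). Contact began at y≈0.071. I'll ease back.

Request:
apply_moves(
  steps=[
    [[0, -0.005, 0], [0, 0, 0], 0],
    [[0, -0.005, 0], [0, 0, 0], 0],
    [[0, -0.005, 0], [0, 0, 0], 0],
    [[0, -0.005, 0], [0, 0, 0], 0],
    [[0, -0.005, 0], [0, 0, 0], 0],
    [[0, -0.005, 0], [0, 0, 0], 0],
    [[0, -0.005, 0], [0, 0, 0], 0],
    [[0, 0, 0], [0, 0, 0], 0],
  ],
)

```text
clock: 23.73
eef_pos: [0.5609, 0.0706, 0.2175]
tool_rot: [0.095, 0.995, 0.002, 0.004]
ft_force: [2.7, 1.7, 12.6]
grip_width: 0.0188
grasp_force: 59.4
```

Request:
apply_moves(
  steps=[
    [[0, -0.005, 0], [0, 0, 0], 0],
    [[0, -0.005, 0], [0, 0, 0], 0],
    [[0, 0, 0], [0, 0, 0], 0],
    [[0, 0, 0], [0, 0, 0], 0],
    [[0, 0, 0], [0, 0, 0], 0],
    [[0, 0, 0], [0, 0, 0], 0],
    [[0, 0, 0], [0, 0, 0], 0],
    [[0, 0, 0], [0, 0, 0], 0],
  ],
)

```text
clock: 24.4
eef_pos: [0.5606, 0.0691, 0.2175]
tool_rot: [0.095, 0.995, 0.002, 0.004]
ft_force: [1.8, 2.3, 12.4]
grip_width: 0.0191
grasp_force: 59.4
```

Request:
apply_moves(
  steps=[
    [[0, -0.0055, 0], [0, 0, 0], 0],
    [[0, -0.0055, 0], [0, 0, 0], 0],
    [[0, -0.0055, 0], [0, 0, 0], 0],
    [[0, -0.0055, 0], [0, 0, 0], 0],
    [[0, -0.0055, 0], [0, 0, 0], 0],
    [[0, -0.0055, 0], [0, 0, 0], 0],
    [[0, 0, 0], [0, 0, 0], 0],
    [[0, 0, 0], [0, 0, 0], 0],
  ],
)

```text
clock: 25.07
eef_pos: [0.5594, 0.0626, 0.2176]
tool_rot: [0.095, 0.995, 0.002, 0.004]
ft_force: [1.8, 2.4, 12.2]
grip_width: 0.0189
grasp_force: 59.5
```

Request:
apply_moves(
  steps=[
    [[-0.01, 0, 0], [0, 0, 0], 0],
    [[-0.01, 0, 0], [0, 0, 0], 0],
    [[-0.01, 0, 0], [0, 0, 0], 0],
    [[-0.01, 0, 0], [0, 0, 0], 0],
    [[-0.01, 0, 0], [0, 0, 0], 0],
    [[-0.01, 0, 0], [0, 0, 0], 0],
    [[-0.01, 0, 0], [0, 0, 0], 0],
    [[-0.01, 0, 0], [0, 0, 0], 0],
  ],
)

```text
clock: 25.73
eef_pos: [0.5714, 0.06, 0.2155]
tool_rot: [0.094, 0.996, 0.002, -0.0]
ft_force: [-2.9, 2.6, 9.4]
grip_width: 0.0186
grasp_force: 61.1
```

Run:
```python
from h import *
np.set_printoptions(precision=4,suppress=True)
goto((.5594,.0626,.2176),np.pi-.19); o=bot.get_obs();print(o['ft_torque'])
```

```text
eef [0.5714 0.06   0.2155] shift now-axes [ 0.0616  0.0015 -0.0106] goal-axes [ 0.0616  0.0014 -0.0106] turn [ 0.0013 -0.0002  0.0003] F [-2.9362  2.5691  9.4248] 25.7333
[ 0.5243  0.9572 -0.2372]
```

Request:
apply_moves(
  steps=[
    [[-0.006, 0, 0.001], [0, 0, 0], 0],
    [[-0.006, 0, 0.001], [0, 0, 0], 0],
    [[-0.006, 0, 0.001], [0, 0, 0], 0],
    [[-0.006, 0, 0.001], [0, 0, 0], 0],
    [[-0.006, 0, 0.001], [0, 0, 0], 0],
    [[-0.006, 0, 0.002], [0, 0, 0], 0],
    [[0, 0, 0], [0, 0, 0], 0],
    [[0, 0, 0], [0, 0, 0], 0],
  ],
)

```text
clock: 26.4
eef_pos: [0.5786, 0.0584, 0.2131]
tool_rot: [0.095, 0.995, 0.002, -0.0]
ft_force: [-1.4, 3.2, 5.8]
grip_width: 0.0186
grasp_force: 59.5
```

Request:
apply_moves(
  steps=[
    [[-0.005, 0.001, 0.003], [0, 0, 0], 0],
    [[-0.005, 0.001, 0.003], [0, 0, 0], 0],
    [[-0.005, 0.001, 0.003], [0, 0, 0], 0],
    [[-0.005, 0, 0.003], [0, 0, 0], 0],
    [[-0.005, 0, 0.003], [0, 0, 0], 0],
    [[-0.005, 0, 0.003], [0, 0, 0], 0],
    [[0, 0, 0], [0, 0, 0], 0],
    [[0, 0, 0], [0, 0, 0], 0],
  ],
)

```text
clock: 27.07
eef_pos: [0.5854, 0.0566, 0.2086]
tool_rot: [0.095, 0.995, 0.001, 0.0]
ft_force: [3.1, -0.1, 2.4]
grip_width: -0.0
grasp_force: 1.6
```

The fingers have shut, so the ball slipped out. I'll look at both views in one picture.

Run:
```python
from h import *
np.set_printoptions(precision=4,suppress=True)
C=cal('wrist'); im,d=camera('wrist'); pickle.dump(C,open('w4.pkl','wb')); im2,_=camera('side')
o=bot.get_obs(); print(o['eef_pos'],o['ft_force'],o['ft_torque'],o['grip_width'])
cv2.imwrite('pics/w4full.png',cv2.cvtColor(im,cv2.COLOR_RGB2BGR));cv2.imwrite('pics/s4full.png',cv2.cvtColor(im2,cv2.COLOR_RGB2BGR))
a=cv2.resize(im[130:290,170:440],None,fx=800/270,fy=800/270,interpolation=cv2.INTER_CUBIC)[:474]
b=cv2.resize(im2[150:240,180:280],None,fx=4,fy=4,interpolation=cv2.INTER_CUBIC)
top=cv2.resize(im[130:270,190:440],(500,280),interpolation=cv2.INTER_CUBIC)
can=np.zeros((600,800,3),np.uint8)
w=cv2.resize(im[140:260,180:440],(780,360),interpolation=cv2.INTER_CUBIC); can[:360,:780]=w
s=cv2.resize(im2[165:225,195:275],(320,240),interpolation=cv2.INTER_CUBIC); can[360:,:320]=s
cv2.imwrite('pics/c4.png',cv2.cvtColor(can,cv2.COLOR_RGB2BGR))
```

```text
[0.5853 0.0566 0.2087] [4.0324 0.7666 1.2641] [ 0.0953 -0.5619 -0.0212] -0.0002045614604887651
```

View pics/c4.png

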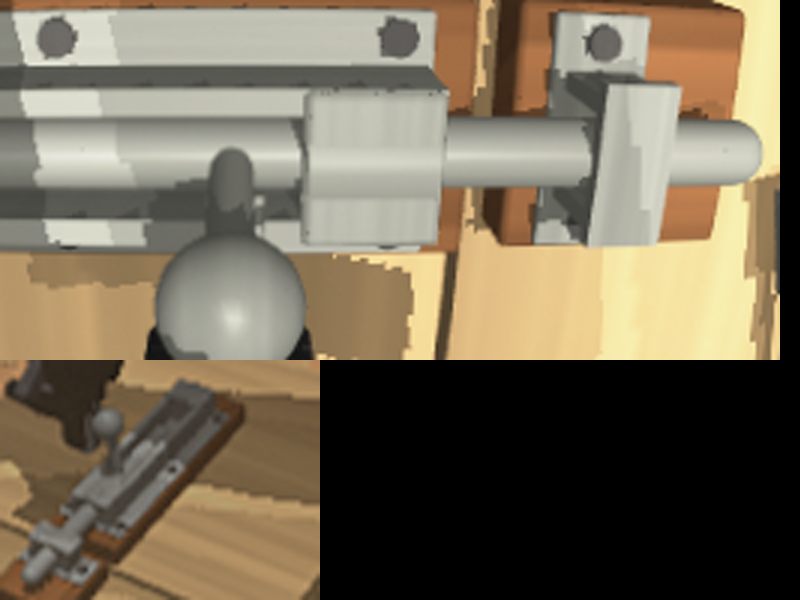

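Run:
```python
from h import *
np.set_printoptions(precision=4,suppress=True)
P=lambda u,v,z:plane('wrist',u,v,z,pickle.load(open('w4.pkl','rb')))
u,v=180+230/3,140+305/3
for z in (.205,.21,.215,.22): print(P(u,v,z))
# ball in side crop px (107,423-360)
us,vs=195+107/4,165+63/4
print(us,vs,tri(ray('side',us,vs),wr('w4.pkl',u,v)))
n,t=P(180+755/3,140+150/3,.173),P(180+5/3,140+152/3,.173); print('rod',n,t,(n-t)[0]/(n-t)[1])
im=cv2.imread('pics/w4full.png')[170:225,235:305]
k=cv2.convertScaleAbs(cv2.resize(im,(770,605),interpolation=cv2.INTER_CUBIC)[:600],alpha=1.3,beta=20)
cv2.imwrite('pics/notch.png',k)
```

```text
[0.5744 0.0597 0.205 ]
[0.5717 0.0602 0.21  ]
[0.569  0.0607 0.215 ]
[0.5663 0.0612 0.22  ]
221.75 180.75 (array([0.5643, 0.0614, 0.2202]), np.float64(0.003275754952623759))
rod [0.5801 0.175  0.173 ] [0.5506 0.0196 0.173 ] 0.19014115076999746
```

View pics/notch.png

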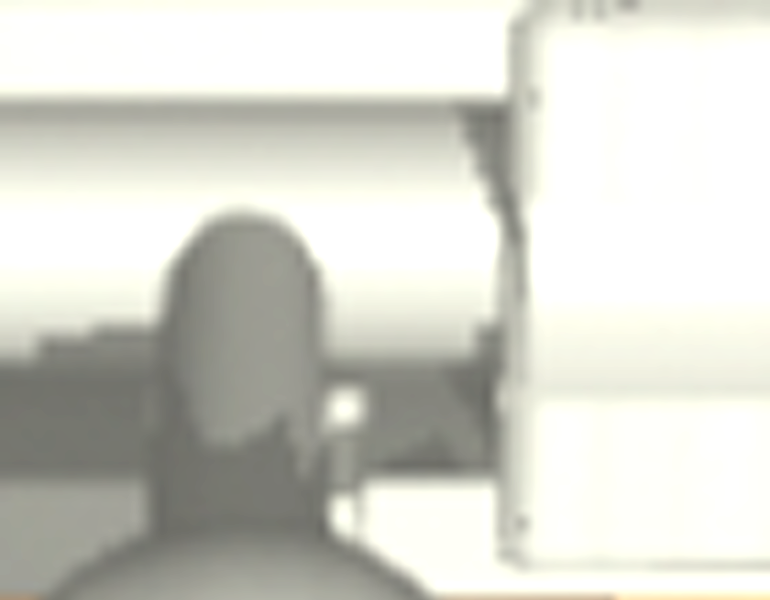

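The stem (150–325 in the crop) sits just off the middle of the notch gap (about 152–360), towards the near edge, and that likely caught the handle at the wall. I'll quantify it and regrasp.

Run:
```python
from h import *
np.set_printoptions(precision=4,suppress=True)
C=pickle.load(open('w4.pkl','rb'))
d=np.array([.1868,.9824]);l=np.array([.9824,-.1868])
def S(name,cu,cv,z):
    p=plane('wrist',cu/11+235,cv/11*600/600+170,z,C); print(name,'s',p[:2]@d*1e3,'lat',p[:2]@l*1e3,p)
S('notchR',360,515,.186);S('notchL',152,515,.186);S('stembase',242,225,.181);S('stem up',238,480,.205)
S('saddle',505,300,.186)
p=plane('wrist',180+230/3,140+305/3,.2215,C);print('ball',p[:2]@d,p[:2]@l)
# ball circle from picture
im=cv2.imread('pics/w4full.png'); g=cv2.cvtColor(im[195:275,215:300],cv2.COLOR_BGR2GRAY)
for c in cv2.HoughCircles(cv2.GaussianBlur(g,(3,3),1),cv2.HOUGH_GRADIENT,1,50,param1=60,param2=12,minRadius=20,maxRadius=30)[0]: print(c+np.array([215,195,0]))
print(-C[1].T@C[2],C[1][2])
goto((.5853,.0566,.27),np.pi-.19)
```

```text
notchR s 172.0770496668122 lat 548.036145197899 [0.5705 0.0667 0.186 ]
notchL s 161.7450783023164 lat 547.9989232568487 [0.5686 0.0565 0.186 ]
stembase s 166.25526899004905 lat 534.5021937619811 [0.5561 0.0635 0.181 ]
stem up s 165.9755352945361 lat 537.9434459216269 [0.5595 0.0626 0.205 ]
saddle s 178.99432930476578 lat 536.6820651815614 [0.5607 0.0756 0.186 ]
ball 0.1659275177123377 0.5440647554882716
[255.5 243.5  23.9]
[0.5046 0.0727 0.3347] [ 0.3181 -0.0607 -0.9461]
eef [0.5853 0.0566 0.2087] shift now-axes [-0.      0.0003 -0.3065] goal-axes [-0.0001  0.0001 -0.3065] turn [ 0.0003 -0.0001 -0.0001] F [4.0324 0.7666 1.2641] 27.1667
```

Request:
apply_moves(
  steps=[
    [[0, 0, -0.05], [0, 0, 0], 0],
    [[0, 0, -0.05], [0, 0, 0], 0],
    [[0, 0, -0.05], [0, 0, 0], 0],
    [[0, 0, -0.05], [0, 0, 0], 0],
    [[0, 0, -0.05], [0, 0, 0], 0],
    [[0, 0, -0.05], [0, 0, 0], 0.5],
    [[0, 0, 0], [0, 0, 0], 0.5],
    [[0, 0, 0], [0, 0, 0], 0.5],
  ],
)

```text
clock: 27.83
eef_pos: [0.5855, 0.0564, 0.2698]
tool_rot: [0.095, 0.995, 0.0, 0.001]
ft_force: [0.1, -0.5, -0.1]
grip_width: 0.0354
grasp_force: 0.0
```

Request:
apply_moves(
  steps=[
    [[0.025, 0.0015, 0], [0, 0, 0], 0.5],
    [[0.025, 0.0015, 0], [0, 0, 0], 0.5],
    [[0.025, 0.0015, 0], [0, 0, 0], 0.5],
    [[0.025, 0.0015, 0], [0, 0, 0], 0.5],
    [[0, 0, 0], [0, 0, 0], 0.5],
    [[0, 0, 0], [0, 0, 0], 0.5],
    [[0, 0, 0], [0, 0, 0], 0.5],
    [[0, 0, 0], [0, 0, 0], 0.5],
  ],
)

```text
clock: 28.5
eef_pos: [0.5658, 0.0613, 0.2688]
tool_rot: [0.095, 0.995, 0.0, -0.0]
ft_force: [0.2, 0.7, -0.8]
grip_width: 0.0426
grasp_force: 0.0
```

Run:
```python
from h import *
np.set_printoptions(precision=4,suppress=True)
C=cal('wrist'); im,d=camera('wrist'); pickle.dump(C,open('w5.pkl','wb'))
cv2.imwrite('pics/w5.png',cv2.cvtColor(im,cv2.COLOR_RGB2BGR))
goto((.566,.0615,.2195),np.pi-.19); print(bot.get_obs()['grip_width'])
g=cv2.cvtColor(im[180:290,200:310],cv2.COLOR_RGB2GRAY)
h=cv2.HoughCircles(cv2.GaussianBlur(g,(3,3),1),cv2.HOUGH_GRADIENT,1,20,param1=60,param2=10,minRadius=10,maxRadius=24)
D=np.array([.1868,.9824]);l=np.array([.9824,-.1868])
for c in h[0][:3]:
    c=c+np.array([200,180,0]); p=plane('wrist',c[0],c[1],.2215,C); q,e=tri(ray('wrist',c[0],c[1],C),wr('w4.pkl',256,242.5)); print(c,p,p[:2]@D,p[:2]@l,'tri',q,e,q[:2]@D,q[:2]@l)
```

```text
eef [0.5658 0.0613 0.2688] shift now-axes [-0.0006  0.0011  0.2463] goal-axes [-0.0006  0.0012  0.2463] turn [ 0.0002 -0.0001 -0.0001] F [ 0.0164 -1.079   0.129 ] 28.55
0.04286945072604318
[254.5 221.5  17.7] [0.5634 0.0615 0.2215] 0.16568615449809487 0.5420363242437776 tri [0.5511 0.0639 0.2487] 0.0002050833941036218 0.16575016419243188 0.52947813127525
[252.5 201.5  22.3] [0.5497 0.0629 0.2215] 0.16449986718076762 0.5282936011086681 tri [0.5139 0.071  0.3176] 7.369369970024714e-05 0.1657080799307921 0.49155079400261786
[288.5 201.5  16.6] [0.554  0.0851 0.2215] 0.1870504037450403 0.5283875419300028 tri [0.4998 0.0768 0.3499] 0.007923245624863755 0.16877646779765354 0.4766133805510883
```

Request:
apply_moves(
  steps=[
    [[0.0075, 0, 0.041], [0, 0, 0], 0.5],
    [[0, 0, 0.041], [0, 0, 0], 0.5],
    [[0, 0, 0.041], [0, 0, 0], 0.5],
    [[0, 0, 0.041], [0, 0, 0], 0.5],
    [[0, 0, 0.041], [0, 0, 0], 0.5],
    [[0, 0, 0.041], [0, 0, 0], 0.5],
    [[0, 0, 0], [0, 0, 0], 0.5],
    [[0, 0, 0], [0, 0, 0], 0.4],
  ],
)

```text
clock: 29.22
eef_pos: [0.5637, 0.0616, 0.2187]
tool_rot: [0.095, 0.995, 0.0, -0.001]
ft_force: [-0.7, 0.2, 0.0]
grip_width: 0.0345
grasp_force: 0.0
```

Request:
apply_moves(
  steps=[
    [[0, 0, 0], [0, 0, 0], 0.35],
    [[0, 0, 0], [0, 0, 0], 0.3],
    [[0, 0, 0], [0, 0, 0], 0.26],
    [[0, 0, 0], [0, 0, 0], 0.23],
    [[0, 0, 0], [0, 0, 0], 0],
    [[0, 0, 0], [0, 0, 0], 0],
    [[0, 0, 0], [0, 0, 0], 0],
    [[0, 0, 0], [0, 0, 0], 0],
  ],
)

```text
clock: 29.88
eef_pos: [0.5645, 0.0614, 0.2202]
tool_rot: [0.095, 0.995, 0.0, 0.0]
ft_force: [-0.4, -1.6, 3.7]
grip_width: 0.0184
grasp_force: 58.7
```

Request:
apply_moves(
  steps=[
    [[0, 0.002, 0], [0, 0, 0], 0],
    [[0, 0.002, 0], [0, 0, 0], 0],
    [[0, 0.002, 0], [0, 0, 0], 0],
    [[0, 0.002, 0], [0, 0, 0], 0],
    [[0, 0, 0], [0, 0, 0], 0],
    [[0, 0, 0], [0, 0, 0], 0],
    [[0, 0, 0], [0, 0, 0], 0],
    [[0, 0, 0], [0, 0, 0], 0],
  ],
)

```text
clock: 30.55
eef_pos: [0.5648, 0.0631, 0.22]
tool_rot: [0.095, 0.995, 0.0, 0.0]
ft_force: [-0.5, -2.6, 5.3]
grip_width: 0.0189
grasp_force: 58.8
```

Request:
apply_moves(
  steps=[
    [[0, -0.003, 0], [0, 0, 0], 0],
    [[0, -0.003, 0], [0, 0, 0], 0],
    [[0, -0.003, 0], [0, 0, 0], 0],
    [[0, -0.002, 0], [0, 0, 0], 0],
    [[0, 0, 0], [0, 0, 0], 0],
    [[0, 0, 0], [0, 0, 0], 0],
    [[0, 0, 0], [0, 0, 0], 0],
    [[0, 0, 0], [0, 0, 0], 0],
  ],
)

```text
clock: 31.22
eef_pos: [0.5645, 0.0614, 0.2199]
tool_rot: [0.095, 0.995, 0.001, 0.0]
ft_force: [2.1, 3.9, 4.4]
grip_width: 0.0186
grasp_force: 58.8
```

Request:
apply_moves(
  steps=[
    [[0, 0.003, 0], [0, 0, 0], 0],
    [[0, 0.002, 0], [0, 0, 0], 0],
    [[-0.01, 0, 0.001], [0, 0, 0], 0],
    [[-0.01, 0, 0.002], [0, 0, 0], 0],
    [[-0.01, 0, 0.003], [0, 0, 0], 0],
    [[-0.01, 0, 0.003], [0, 0, 0], 0],
    [[-0.01, 0, 0.003], [0, 0, 0], 0],
    [[0, 0, 0], [0, 0, 0], 0],
  ],
)

```text
clock: 31.88
eef_pos: [0.5723, 0.06, 0.2172]
tool_rot: [0.095, 0.995, 0.0, -0.002]
ft_force: [-3.3, 2.4, 8.9]
grip_width: 0.0189
grasp_force: 59.5
```

Request:
apply_moves(
  steps=[
    [[-0.007, 0.003, 0.001], [0, 0, 0], 0],
    [[-0.007, 0, 0.002], [0, 0, 0], 0],
    [[-0.007, 0, 0.002], [0, 0, 0], 0],
    [[-0.007, 0, 0.003], [0, 0, 0], 0],
    [[-0.007, 0, 0.003], [0, 0, 0], 0],
    [[-0.005, 0, 0.003], [0, 0, 0], 0],
    [[0, 0, 0], [0, 0, 0], 0],
    [[0, 0, 0], [0, 0, 0], 0],
  ],
)

```text
clock: 32.55
eef_pos: [0.5799, 0.0585, 0.2142]
tool_rot: [0.095, 0.995, -0.001, -0.002]
ft_force: [-3.4, 1.6, 8.8]
grip_width: 0.0188
grasp_force: 60.8
```

Request:
apply_moves(
  steps=[
    [[-0.005, 0.001, 0.002], [0, 0, 0], 0],
    [[-0.005, 0, 0.002], [0, 0, 0], 0],
    [[-0.004, 0, 0.003], [0, 0, 0], 0],
    [[-0.004, 0, 0.003], [0, 0, 0], 0],
    [[-0.004, 0, 0.003], [0, 0, 0], 0],
    [[0, 0, 0], [0, 0, 0], 0],
    [[0, 0, 0], [0, 0, 0], 0],
    [[0, 0, 0], [0, 0, 0], 0],
  ],
)

```text
clock: 33.22
eef_pos: [0.5842, 0.0577, 0.2116]
tool_rot: [0.095, 0.995, -0.001, -0.002]
ft_force: [-3.0, 0.5, 7.4]
grip_width: 0.0187
grasp_force: 61.9
```

Request:
apply_moves(
  steps=[
    [[-0.007, 0, 0.004], [0, 0, 0], 0],
    [[-0.007, 0, 0.005], [0, 0, 0], 0],
    [[-0.007, 0, 0.005], [0, 0, 0], 0],
    [[-0.006, 0, 0.006], [0, 0, 0], 0],
    [[-0.006, 0, 0.006], [0, 0, 0], 0],
    [[-0.006, 0, 0.007], [0, 0, 0], 0],
    [[-0.006, 0, 0.007], [0, 0, 0], 0],
    [[0, 0, 0], [0, 0, 0], 0],
  ],
)

```text
clock: 33.88
eef_pos: [0.5939, 0.0559, 0.2035]
tool_rot: [0.095, 0.995, -0.001, -0.002]
ft_force: [-0.8, 0.9, 8.0]
grip_width: 0.0188
grasp_force: 64.0
```

Request:
apply_moves(
  steps=[
    [[-0.005, 0, 0.006], [0, 0, 0], 0],
    [[-0.005, 0, 0.006], [0, 0, 0], 0],
    [[-0.005, 0, 0.006], [0, 0, 0], 0],
    [[-0.004, 0, 0.007], [0, 0, 0], 0],
    [[-0.004, 0, 0.007], [0, 0, 0], 0],
    [[-0.004, 0, 0.007], [0, 0, 0], 0],
    [[-0.003, 0, 0.007], [0, 0, 0], 0],
    [[0, 0, 0], [0, 0, 0], 0],
  ],
)

```text
clock: 34.55
eef_pos: [0.6006, 0.0548, 0.1948]
tool_rot: [0.095, 0.995, -0.001, -0.001]
ft_force: [0.7, 0.3, 8.1]
grip_width: 0.0189
grasp_force: 63.5
```

Request:
apply_moves(
  steps=[
    [[-0.004, 0, 0.007], [0, 0, 0], 0],
    [[-0.004, 0, 0.007], [0, 0, 0], 0],
    [[-0.003, 0, 0.007], [0, 0, 0], 0],
    [[-0.003, 0, 0.007], [0, 0, 0], 0],
    [[-0.002, 0, 0.007], [0, 0, 0], 0],
    [[-0.001, 0, 0.007], [0, 0, 0], 0],
    [[0, 0, 0.006], [0, 0, 0], 0],
    [[0, 0, 0], [0, 0, 0], 0],
  ],
)

```text
clock: 35.22
eef_pos: [0.6056, 0.054, 0.1862]
tool_rot: [0.096, 0.995, -0.001, 0.002]
ft_force: [2.8, -0.4, 8.0]
grip_width: 0.019
grasp_force: 60.6
```

Request:
apply_moves(
  steps=[
    [[0.002, 0, 0.006], [0, 0, 0], 0],
    [[0.002, 0, 0.006], [0, 0, 0], 0],
    [[0, 0, 0.004], [0, 0, 0], 0],
    [[0, 0, 0.004], [0, 0, 0], 0],
    [[0, 0, 0.003], [0, 0, 0], 0],
    [[0, 0, 0], [0, 0, 0], 0],
    [[0, 0, 0], [0, 0, 0], 0],
    [[0, 0, 0], [0, 0, 0], 0],
  ],
)

```text
clock: 35.88
eef_pos: [0.6068, 0.054, 0.1828]
tool_rot: [0.096, 0.995, -0.0, 0.004]
ft_force: [6.7, -0.7, 9.3]
grip_width: 0.019
grasp_force: 61.0
```

Request:
apply_moves(
  steps=[
    [[-0.004, 0, 0.002], [0, 0, 0], 0],
    [[-0.004, 0, 0.002], [0, 0, 0], 0],
    [[-0.002, 0, 0.002], [0, 0, 0], 0],
    [[0, 0, 0.002], [0, 0, 0], 0],
    [[0, 0, 0.001], [0, 0, 0], 0],
    [[0, 0, 0], [0, 0, 0], 0],
    [[0, 0, 0], [0, 0, 0], 0],
    [[0, 0, 0], [0, 0, 0], 0],
  ],
)

```text
clock: 36.55
eef_pos: [0.6079, 0.0538, 0.1807]
tool_rot: [0.096, 0.995, -0.0, 0.003]
ft_force: [5.5, 0.4, 9.9]
grip_width: 0.0186
grasp_force: 61.4
```

Request:
apply_moves(
  steps=[
    [[-0.002, 0, 0.002], [0, 0, 0], 0],
    [[-0.002, 0, 0.002], [0, 0, 0], 0],
    [[0, 0, 0.002], [0, 0, 0], 0],
    [[0, 0, 0.002], [0, 0, 0], 0],
    [[0, 0, 0], [0, 0, 0], 0],
    [[0, 0, 0], [0, 0, 0], 0],
    [[0, 0, 0], [0, 0, 0], 0],
    [[0, 0, 0], [0, 0, 0], 0],
  ],
)

```text
clock: 37.22
eef_pos: [0.6087, 0.053, 0.1784]
tool_rot: [0.096, 0.995, -0.001, 0.003]
ft_force: [6.3, -1.3, 6.8]
grip_width: 0.0187
grasp_force: 59.2
```

Request:
apply_moves(
  steps=[
    [[0, 0, -0.003], [0, 0, 0], 0],
    [[0, 0, 0], [0, 0, 0], 0.15],
    [[0, 0, 0], [0, 0, 0], 0.3],
    [[0, 0, 0], [0, 0, 0], 0.4],
    [[0, 0, 0], [0, 0, 0], 0.5],
    [[0, 0, 0], [0, 0, 0], 0.5],
    [[0, 0, 0], [0, 0, 0], 0.5],
    [[0, 0, 0], [0, 0, 0], 0.5],
  ],
)

```text
clock: 37.88
eef_pos: [0.6059, 0.0547, 0.177]
tool_rot: [0.095, 0.995, 0.0, -0.001]
ft_force: [0.7, -0.3, 0.7]
grip_width: 0.0431
grasp_force: 0.0
```

Request:
apply_moves(
  steps=[
    [[0, 0, -0.04], [0, 0, 0], 0.5],
    [[0, 0, -0.06], [0, 0, 0], 0.5],
    [[0, 0, -0.06], [0, 0, 0], 0.5],
    [[0, 0, -0.06], [0, 0, 0], 0.5],
    [[0, 0, -0.06], [0, 0, 0], 0.5],
    [[0, 0, -0.06], [0, 0, 0], 0.5],
    [[0, 0, 0], [0, 0, 0], 0.5],
    [[0, 0, 0], [0, 0, 0], 0.5],
  ],
)

```text
clock: 38.55
eef_pos: [0.607, 0.0548, 0.2467]
tool_rot: [0.095, 0.995, 0.0, 0.001]
ft_force: [-0.5, -0.8, 0.9]
grip_width: 0.0424
grasp_force: 0.0
```

Run:
```python
from h import *
np.set_printoptions(precision=4,suppress=True)
C=cal('wrist'); im,d=camera('wrist'); pickle.dump(C,open('w6.pkl','wb')); im2,_=camera('side')
goto((.607,.054,.19),np.pi-.19); print(bot.get_obs()['grip_width'])
cv2.imwrite('pics/w6full.png',cv2.cvtColor(im,cv2.COLOR_RGB2BGR));cv2.imwrite('pics/s6full.png',cv2.cvtColor(im2,cv2.COLOR_RGB2BGR))
can=np.zeros((600,800,3),np.uint8)
can[:360,:780]=cv2.resize(im[120:240,140:400],(780,360),interpolation=cv2.INTER_CUBIC)
can[360:,:360]=cv2.resize(im2[160:230,185:290],(360,240),interpolation=cv2.INTER_CUBIC)
can[360:,380:]=cv2.resize(im,(420,240))[:, :420]
cv2.imwrite('pics/c6.png',cv2.cvtColor(can,cv2.COLOR_RGB2BGR))
```

```text
eef [0.6061 0.0547 0.245 ] shift now-axes [-0.0055 -0.0027  0.2748] goal-axes [-0.0051 -0.0026  0.2748] turn [ 0.0001 -0.0004 -0.0001] F [ 0.4167 -0.63   -0.0676] 38.65
0.04279617786604904
```

View pics/c6.png

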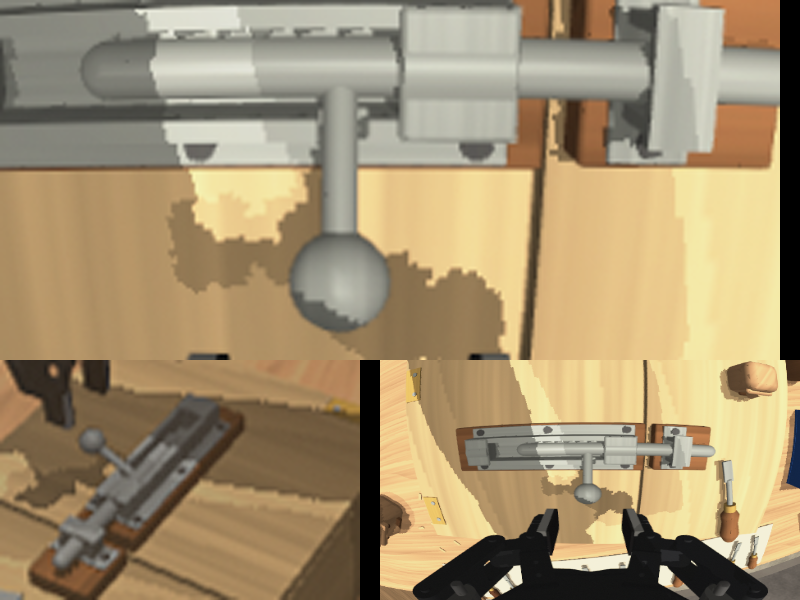

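The handle now lies through the notch to the +x side, with the ball at (253,214) in the wrist view and (212,183) in the side view. I'll measure its height to see whether it is fully down.

Run:
```python
from h import *
np.set_printoptions(precision=4,suppress=True)
C=pickle.load(open('w6.pkl','rb'));l=np.array([.9824,-.1868]);D=np.array([.1868,.9824])
w=cv2.imread('pics/w6full.png',0);s=cv2.imread('pics/s6full.png',0)
h=cv2.HoughCircles(cv2.resize(w[185:240,215:290],None,fx=4,fy=4,interpolation=cv2.INTER_CUBIC),cv2.HOUGH_GRADIENT,1,100,param1=80,param2=15,minRadius=52,maxRadius=76)[0]/4
g=cv2.HoughCircles(cv2.resize(s[165:200,195:230],None,fx=6,fy=6,interpolation=cv2.INTER_CUBIC),cv2.HOUGH_GRADIENT,1,100,param1=80,param2=12,minRadius=18,maxRadius=36)[0]/6
h[:,:2]+=[215,185]; g[:,:2]+=[195,165]; print(h,g)
for u,v in [(253.3,214.3),h[0][:2]]:
  for a in [(212.1,183.3),g[0][:2]]:
    p,e=tri(ray('wrist',u,v,C),ray('side',*a)); print(p,e,p[:2]@l,p[:2]@D)
  for z in (.175,.183,.187,.192,.2): p=plane('wrist',u,v,z,C); print(z,p[:2]@l-.537, np.hypot(p[:2]@l-.537,z-.1743))
```

```text
[[252.625 212.875  16.525]] [[219.4167 194.4167   4.9333]]
[0.5988 0.0547 0.1956] 0.004464539178586485 0.578067580158504 0.16559421770617372
[0.5964 0.0512 0.1604] 0.03644758708168367 0.5763730319638598 0.16166769897182903
0.175 0.0523500095846996 0.05235468941287055
0.183 0.04887072548726312 0.04963907543106972
0.187 0.047131083438544774 0.04881218112409104
0.192 0.04495653087764695 0.04831541853852477
0.2 0.041477246780210364 0.04879397504268812
[0.5985 0.0545 0.1952] 0.0034570945479180603 0.5777658976500637 0.16528777302752817
[0.5962 0.0507 0.1595] 0.035282873822875975 0.5762344986794928 0.16116887230084231
0.175 0.0512250308523442 0.051229813447089725
0.183 0.047791298293034634 0.04857672480245879
0.187 0.046074432013379796 0.047792711634260264
0.192 0.04392834916381139 0.047360213895819014
0.2 0.04049461660450182 0.04796148427588115
```

Run:
```python
from h import *
np.set_printoptions(precision=4,suppress=True)
l=np.array([.9824,-.1868]);D=np.array([.1868,.9824])
C=cal('wrist'); im,d=camera('wrist'); c,R,t,f=C
def pt(u,v):
    o,r=ray('wrist',u,v,C); z=np.median(d[int(v)-1:int(v)+2,int(u)-1:int(u)+2]); k=(R@r)[2]; return o+r*z/k, o, r
p,o,r=pt(253,213.5); b=p+r*.011; print('ball',b,'lat',b[:2]@l,'s',b[:2]@D)
for n,u,v in [('rod right of stem',140+385/3,120+68/3),('rod left',140+300/3,120+68/3),('stem',140+340/3,120+150/3),('lid',140+460/3,120+220/3),('lid2',140+100/3,120+230/3),('deck',140+620/3,120+250/3),('nose',140+560/3,120+70/3),('strip',140+530/3,120+150/3)]:
    p,_,_=pt(u,v); print(n,p,'lat',p[:2]@l,'s',p[:2]@D)
S=cal('side'); im2,d2=camera('side')
for u,v in [(212,183),(212,182),(211,183)]:
    z=d2[v,u]; q=world('side',u,v,z,S); oo,rr=ray('side',u,v,S); print('side',q+rr*.011)
```

```text
ball [0.599  0.0548 0.1953] lat 0.5782103846291519 s 0.16574104845972626
rod right of stem [0.5582 0.0727 0.1815] lat 0.5347899369491501 s 0.17573405331804137
rod left [0.5548 0.0548 0.1812] lat 0.5347781464448126 s 0.15745690523235326
stem [0.573  0.06   0.1864] lat 0.5517334051434659 s 0.16602824984400558
lid [0.6091 0.0857 0.1446] lat 0.5823237182269523 s 0.1979696793700265
lid2 [ 0.5934 -0.0124  0.1438] lat 0.5853180888276542 s 0.09865654772481766
deck [0.6277 0.13   0.1423] lat 0.5923334795109204 s 0.24492402939996302
nose [0.5652 0.1104 0.1821] lat 0.5346475935661895 s 0.2140161927948095
strip [0.5876 0.1043 0.1632] lat 0.5577585231891352 s 0.21218078805238388
side [0.597  0.0544 0.1957]
side [0.5983 0.0513 0.1965]
side [0.5986 0.0573 0.1978]
```

By depth the ball is 21 mm above the rod's axis, so the handle is at about 1.12 rad and not yet fully down. My assumed rod axis was about 2 mm off, so the ball ran out to the edge of the pads. I'll check how the stem sits in the notch, then regrip.

Run:
```python
from h import *
np.set_printoptions(precision=4,suppress=True)
l=np.array([.9824,-.1868]);D=np.array([.1868,.9824])
C=cal('wrist'); im,d=camera('wrist'); c,R,t,f=C
P=[]
for v in range(130,200):
    for u in range(225,300):
        o,r=ray('wrist',u,v,C); q=o+r*d[v,u]/(R@r)[2]; P.append([u,v,q[:2]@l*1e3-534.8,q[:2]@D*1e3,q[2]*1e3])
P=np.array(P)
for a in np.arange(8,17,1.):
    m=P[abs(P[:,2]-a)<.5]; m=m[np.argsort(m[:,3])]; m=m[(m[:,3]>155)&(m[:,3]<180)]
    print('lat',a,' '.join(f'{x[3]:.1f}:{x[4]-174.5:.0f}' for x in m[::max(1,len(m)//28)]))
goto((.599,.0548,.1935),np.pi-.19)
```

```text
lat 8.0 155.1:4 155.8:4 156.5:5 157.1:4 157.8:4 158.5:4 159.8:4 160.4:4 161.1:4 161.8:5 162.4:5 162.5:6 163.1:5 163.1:6 163.8:6 163.8:7 164.4:7 165.1:7 165.1:8 165.7:6 165.7:8 166.4:7 166.4:7 167.0:7 167.0:7 167.7:7 167.7:7 168.3:6 169.0:6 169.0:5 169.6:5 169.7:5 171.0:4 171.6:4 172.3:4 172.9:5 173.6:4 174.9:5 175.6:5 176.2:5 176.9:4 177.6:3 178.2:4 178.5:11 178.6:10 179.1:11 179.8:11
lat 9.0 162.5:6 162.5:6 163.1:7 163.1:8 163.8:8 163.8:9 164.4:6 164.4:8 165.1:8 165.7:8 166.4:8 166.4:9 167.0:8 167.7:8 168.3:8 168.3:6 169.0:6 169.0:6 169.6:5 178.6:10 179.1:12 179.1:12 179.8:12 179.8:11
lat 10.0 162.4:5 162.5:7 163.1:7 163.1:8 163.8:9 164.4:7 164.4:8 165.1:7 165.1:8 165.7:8 165.7:9 166.4:9 167.0:8 167.0:8 167.7:8 167.7:8 168.3:8 168.3:8 169.0:7 169.6:5 169.7:4 178.5:11 178.6:11 179.1:12 179.7:13
lat 11.0 155.1:-8 155.7:-8 156.5:-7 157.1:-8 157.8:-9 158.5:-10 159.2:-9 160.0:-8 160.6:-9 161.3:-10 162.4:6 163.1:7 163.8:9 163.8:9 164.4:8 165.1:8 165.1:9 165.7:10 165.7:10 166.4:9 166.4:10 167.0:9 167.0:9 167.7:9 167.7:10 168.3:8 169.0:7 169.0:6 169.6:6 169.6:6 170.5:-9 171.2:-10 171.9:-9 1
[... 1178 characters left out ...]
2
lat 15.0 155.4:10 156.7:10 157.4:12 158.6:9 159.9:11 160.6:11 161.0:3 162.5:8 163.1:10 164.4:10 165.1:11 165.7:11 166.4:11 167.0:10 167.7:11 168.3:9 169.0:9 170.4:-3 171.8:-2 172.2:9 173.5:11 174.8:10 175.4:9 176.6:12 177.3:10 177.9:11 179.2:12 179.8:12
lat 16.0 155.4:11 156.1:11 156.7:10 157.9:10 158.6:11 159.9:10 160.5:10 161.5:-2 162.5:10 163.2:11 163.8:12 164.5:12 165.7:12 167.0:11 167.7:11 168.3:11 169.0:10 169.6:8 170.4:-1 171.8:-2 172.8:11 173.4:11 174.1:10 174.8:9 175.4:10 176.1:10 177.4:10 178.0:10 178.6:10 179.9:11
eef [0.6059 0.0547 0.2445] shift now-axes [ 0.0336 -0.0059  0.2553] goal-axes [ 0.0341 -0.0058  0.2552] turn [-0.     -0.0007 -0.0001] F [-0.4053 -0.2906  0.3548] 38.8
```

Request:
apply_moves(
  steps=[
    [[0.017, -0.003, 0.04], [0, 0, 0], 0.5],
    [[0.017, -0.003, 0.04], [0, 0, 0], 0.5],
    [[0, 0, 0.04], [0, 0, 0], 0.5],
    [[0, 0, 0.04], [0, 0, 0], 0.5],
    [[0, 0, 0.04], [0, 0, 0], 0.5],
    [[0, 0, 0.04], [0, 0, 0], 0.5],
    [[0, 0, 0.015], [0, 0, 0], 0.5],
    [[0, 0, 0], [0, 0, 0], 0.4],
  ],
)

```text
clock: 39.47
eef_pos: [0.5989, 0.0548, 0.1931]
tool_rot: [0.095, 0.995, 0.0, -0.001]
ft_force: [-0.6, 0.5, -0.5]
grip_width: 0.0346
grasp_force: 0.0
```

Request:
apply_moves(
  steps=[
    [[0, 0, 0], [0, 0, 0], 0.35],
    [[0, 0, 0], [0, 0, 0], 0.3],
    [[0, 0, 0], [0, 0, 0], 0.26],
    [[0, 0, 0], [0, 0, 0], 0.23],
    [[0, 0, 0], [0, 0, 0], 0],
    [[0, 0, 0], [0, 0, 0], 0],
    [[0, 0, 0], [0, 0, 0], 0],
    [[0, 0, 0], [0, 0, 0], 0],
  ],
)

```text
clock: 40.13
eef_pos: [0.5999, 0.0547, 0.1951]
tool_rot: [0.095, 0.995, 0.0, 0.0]
ft_force: [0.7, -0.6, 2.2]
grip_width: 0.0189
grasp_force: 58.6
```

Request:
apply_moves(
  steps=[
    [[-0.003, 0, 0.005], [0, 0, 0], 0],
    [[-0.002, 0, 0.005], [0, 0, 0], 0],
    [[-0.002, 0, 0.005], [0, 0, 0], 0],
    [[-0.002, 0, 0.005], [0, 0, 0], 0],
    [[-0.002, 0, 0.005], [0, 0, 0], 0],
    [[0, 0, 0.002], [0, 0, 0], 0],
    [[0, 0, 0], [0, 0, 0], 0],
    [[0, 0, 0], [0, 0, 0], 0],
  ],
)

```text
clock: 40.8
eef_pos: [0.602, 0.0543, 0.1898]
tool_rot: [0.095, 0.995, 0.0, 0.0]
ft_force: [-0.7, -2.6, 6.5]
grip_width: 0.0188
grasp_force: 59.0
```

Request:
apply_moves(
  steps=[
    [[-0.002, 0.001, 0.005], [0, 0, 0], 0],
    [[-0.002, 0, 0.005], [0, 0, 0], 0],
    [[-0.002, 0, 0.005], [0, 0, 0], 0],
    [[-0.001, 0, 0.005], [0, 0, 0], 0],
    [[0, 0, 0.005], [0, 0, 0], 0],
    [[0, 0, 0.003], [0, 0, 0], 0],
    [[0, 0, 0], [0, 0, 0], 0],
    [[0, 0, 0], [0, 0, 0], 0],
  ],
)

```text
clock: 41.47
eef_pos: [0.6038, 0.054, 0.1846]
tool_rot: [0.095, 0.995, 0.0, 0.001]
ft_force: [0.4, -2.8, 6.5]
grip_width: 0.0188
grasp_force: 59.6
```

```bash
cat > chk.py <<'E'
from h import *
np.set_printoptions(precision=4,suppress=True)
l=np.array([.9824,-.1868]);D=np.array([.1868,.9824])
def look(tag):
    C=cal('wrist'); im,d=camera('wrist'); c,R,t,f=C; o=bot.get_obs()
    cv2.imwrite(f'pics/{tag}.png',cv2.cvtColor(im,cv2.COLOR_RGB2BGR)); np.save(tag+'.npy',d)
    P=[]
    for v in range(110,300):
        for u in range(170,340):
            if d[v,u]>0:
                w,r=ray('wrist',u,v,C); q=w+r*d[v,u]/(R@r)[2]; P.append([q[:2]@l*1e3-534.8,q[:2]@D*1e3,q[2]*1e3-174.5])
    P=np.array(P)
    m=P[(abs(P[:,1]-166)<1.5)&(P[:,0]>18)&(P[:,0]<60)&(P[:,2]>-12)&(P[:,2]<60)]
    for a in range(18,60,3):
        k=m[abs(m[:,0]-a)<1.5]
        if len(k): print('lat',a,'top z',np.round(np.percentile(k[:,2],[10,50,90]),1))
    s=P[(P[:,0]>20)&(P[:,0]<28)&(P[:,2]>-5)&(P[:,2]<35)]; print('stem s range',np.percentile(s[:,1],[5,50,95]))
    rod=P[(abs(P[:,0])<1)&(P[:,1]>180)&(P[:,1]<225)]; print('rod top z',np.median(rod[:,2]))
    print(o['eef_pos'],o['eef_pos'][:2]@l*1e3-534.8,o['eef_pos'][:2]@D*1e3,o['eef_pos'][2]*1e3-174.5,o['ft_force'],o['clock'])
E
python3 -c "from chk import look; look('k1')"
```

```text
lat 18 top z [7.  7.7 8.6]
lat 21 top z [7.4 8.2 8.9]
lat 24 top z [8.  9.1 9.9]
lat 27 top z [ 8.7  9.8 10.8]
lat 30 top z [ 9.5 10.4 11.4]
lat 33 top z [10.6 11.4 12.1]
lat 36 top z [11.2 12.2 12.9]
lat 39 top z [13.1 16.9 18.9]
lat 42 top z [19.  20.4 21.4]
lat 45 top z [20.5 21.5 22.7]
lat 48 top z [21.4 22.1 22.9]
lat 51 top z [21.2 21.7 22.4]
lat 54 top z [19.6 20.6 21.1]
lat 57 top z [18.6 19.5 19.7]
stem s range [162.3783 166.1642 169.9646]
rod top z 12.13078366690975
[0.6038 0.0541 0.1846] 48.31685939291549 165.91037870568945 10.12695805821457 [ 0.4326 -2.3249  7.2804] 41.5167
```

Request:
apply_moves(
  steps=[
    [[-0.001, 0.001, 0.003], [0, 0, 0], 0],
    [[0, 0, 0.003], [0, 0, 0], 0],
    [[0, 0, 0.002], [0, 0, 0], 0],
    [[0, 0, 0.002], [0, 0, 0], 0],
    [[0, 0, 0], [0, 0, 0], 0],
    [[0, 0, 0], [0, 0, 0], 0],
    [[0, 0, 0], [0, 0, 0], 0],
    [[0, 0, 0], [0, 0, 0], 0],
  ],
)

```text
clock: 42.18
eef_pos: [0.6044, 0.054, 0.1828]
tool_rot: [0.095, 0.995, 0.0, 0.001]
ft_force: [0.5, -2.9, 7.6]
grip_width: 0.0182
grasp_force: 60.0
```

Request:
apply_moves(
  steps=[
    [[0, 0, 0.003], [0, 0, 0], 0],
    [[0, 0, 0.002], [0, 0, 0], 0],
    [[0, 0, 0], [0, 0, 0], 0],
    [[0, 0, 0], [0, 0, 0], 0],
    [[0, 0, 0], [0, 0, 0], 0],
    [[0, 0, 0], [0, 0, 0], 0],
    [[0, 0, 0], [0, 0, 0], 0],
    [[0, 0, 0], [0, 0, 0], 0],
  ],
)

```text
clock: 42.85
eef_pos: [0.6046, 0.054, 0.1818]
tool_rot: [0.095, 0.995, 0.0, 0.002]
ft_force: [2.4, -2.1, 6.7]
grip_width: 0.019
grasp_force: 60.3
```

```bash
python3 -c "from chk import look; look('k2')"
```

```text
lat 18 top z [6.  6.7 7.7]
lat 21 top z [6.5 7.3 8.2]
lat 24 top z [7.2 8.1 8.8]
lat 27 top z [7.6 8.5 9.4]
lat 30 top z [8.6 9.1 9.9]
lat 33 top z [ 9.1  9.7 10.1]
lat 36 top z [ 9.8 10.7 11.3]
lat 39 top z [10.7 14.  16.3]
lat 42 top z [16.3 17.8 18.6]
lat 45 top z [18.6 19.4 20.3]
lat 48 top z [19.2 20.  20.5]
lat 51 top z [19.1 19.8 20.3]
lat 54 top z [18.2 18.5 19.2]
lat 57 top z [16.5 16.9 16.9]
stem s range [162.5545 166.2918 170.0441]
rod top z 12.204481952904175
[0.6047 0.054  0.1818] 49.12747917638694 165.99374251441162 7.280765014859583 [ 2.0323 -3.0297  8.4826] 42.9
```

Request:
apply_moves(
  steps=[
    [[0, 0, 0.003], [0, 0, 0], 0],
    [[0, 0, 0.003], [0, 0, 0], 0],
    [[0, 0, 0.002], [0, 0, 0], 0],
    [[0, 0, 0], [0, 0, 0], 0],
    [[0, 0, 0], [0, 0, 0], 0],
    [[0, 0, 0], [0, 0, 0], 0],
    [[0, 0, 0], [0, 0, 0], 0],
    [[0, 0, 0], [0, 0, 0], 0],
  ],
)

```text
clock: 43.57
eef_pos: [0.6047, 0.0542, 0.1806]
tool_rot: [0.095, 0.995, 0.0, 0.002]
ft_force: [1.8, -3.1, 8.7]
grip_width: 0.0188
grasp_force: 60.5
```

```bash
python3 -c "from chk import look; look('k3')"
```

```text
lat 18 top z [5.1 5.8 6.4]
lat 21 top z [5.2 6.1 7.1]
lat 24 top z [6.  6.8 7.7]
lat 27 top z [6.5 7.4 8.2]
lat 30 top z [7.3 8.  8.9]
lat 33 top z [7.9 8.8 9.6]
lat 36 top z [ 8.6  9.3 10.3]
lat 39 top z [ 9.6 12.7 15. ]
lat 42 top z [15.3 16.4 17.8]
lat 45 top z [17.3 18.1 19.2]
lat 48 top z [18.  19.  19.6]
lat 51 top z [18.2 18.8 19.1]
lat 54 top z [17.4 17.9 18.2]
lat 57 top z [16.  16.6 16.9]
stem s range [162.7687 166.4669 170.2169]
rod top z 11.244975513207777
[0.6047 0.0542 0.1806] 49.14831750334736 166.1689525498209 6.117742969708388 [ 1.0114 -2.4067  7.9598] 43.6167
```

The stem's slope is now about 0.2 (1.36 rad), and extra pressing only lowers the whole lid, so the handle has bottomed. I'll unload and let go.

Request:
apply_moves(
  steps=[
    [[0, -0.002, -0.003], [0, 0, 0], 0],
    [[0, -0.001, -0.003], [0, 0, 0], 0],
    [[0, 0, 0], [0, 0, 0], 0.15],
    [[0, 0, 0], [0, 0, 0], 0.3],
    [[0, 0, 0], [0, 0, 0], 0.5],
    [[0, 0, 0], [0, 0, 0], 0.5],
    [[0, 0, 0], [0, 0, 0], 0.5],
    [[0, 0, 0], [0, 0, 0], 0.5],
  ],
)

```text
clock: 44.28
eef_pos: [0.6028, 0.0541, 0.1794]
tool_rot: [0.095, 0.995, 0.0, -0.001]
ft_force: [1.0, -0.4, 0.7]
grip_width: 0.0426
grasp_force: 0.0
```

Request:
apply_moves(
  steps=[
    [[0, 0, -0.03], [0, 0, 0], 0.5],
    [[0, 0, -0.06], [0, 0, 0], 0.5],
    [[0, 0, -0.06], [0, 0, 0], 0.5],
    [[0, 0, -0.06], [0, 0, 0], 0.5],
    [[0, 0, -0.06], [0, 0, 0], 0.5],
    [[0, 0, -0.06], [0, 0, 0], 0.5],
    [[0, 0, 0], [0, 0, 0], 0.5],
    [[0, 0, 0], [0, 0, 0], 0.5],
  ],
)

```text
clock: 44.95
eef_pos: [0.6038, 0.054, 0.247]
tool_rot: [0.095, 0.995, 0.001, 0.001]
ft_force: [-0.1, -0.4, 0.2]
grip_width: 0.0421
grasp_force: 0.0
```

```bash
python3 -c "from chk import look; look('k4')"
```

```text
lat 18 top z [6.6 7.4 8.4]
lat 21 top z [7.1 8.  8.9]
lat 24 top z [8.1 9.  9.5]
lat 27 top z [ 8.7  9.7 10.4]
lat 30 top z [ 9.   9.9 10.7]
lat 33 top z [ 9.9 10.9 11.4]
lat 36 top z [10.3 11.1 11.8]
lat 39 top z [12.  14.7 17. ]
lat 42 top z [16.9 18.6 20.5]
lat 45 top z [19.2 20.5 21.4]
lat 48 top z [19.9 20.6 21.3]
lat 51 top z [19.6 20.4 21. ]
lat 54 top z [18.4 19.3 20.1]
lat 57 top z [16.1 17.1 18.5]
stem s range [161.9081 165.318  169.3378]
rod top z 12.372586629619974
[0.6032 0.0539 0.246 ] 47.700190675299496 165.64624107579556 71.49266550384823 [ 0.2014 -0.0379 -0.6971] 45.0
```

```bash
python3 -c "from workcell import bot; print(bot.job_done())"
```

```text
the job is handed in; nothing more can be done
None
```

I handed the job in at 45 s: the bolt is through the keeper, its handle measures about 1.36 rad down in the notch, and the gripper is clear. The ball slipped out of my fingers twice on the way, so I had to regrip it.

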